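Hang the parts tote on the staging rail

TASK

Take the S-hook out of its black slotted caddy, hook its upper curl over the steel staging rail just to the right (robot's view) of the yellow stop with its red bumper, and slide it along the rail until it presses lightly but definitely against the red bumper, without ramming it. Let go of the hook there, then lift the small grey tote by its orange fin and hang it by the middle of its wire bail in the hook's lower curl, gently, so that it hangs free and still with the hook still at the bumper. Leave everything else on the bench where it is.

Things in the scene. Friction and masses are not known exactly. Their poses are not given: they have to be found in the camera images.
- rail_mid (a point): Middle of the axis of the staging rail: a fixed round steel bar, 12 mm in diameter, 440 mm long, 300 mm above the bench, on two square blue posts (22 mm) 210 mm either side of this point. y runs along the bar (roughly to the robot's left), x points level away from the robot, z up.
- stop_face (a point): Yellow stop block clamped on the rail; this point lies on the rail's axis in the plane of the yellow block's face that looks to -y (the robot's right). Axes as the rail's. The block fills y 0 to +20, x -4 to +22, z -18 to +16 mm. In front of this face stands the red bumper (see stop).
- hook_grip (a point): Centre of the S-hook's orange grip sleeve (20 mm in x, 10 mm thick in y, 36 mm high in z); pinch it across y from above. z up, x from the sleeve to the rail side. Upper curl's crown (underside) at x +27, z +37 mm; the curl is 16 mm wide inside, opens downward; its free lip flares out to x +45, z +15 mm (wire centre), its lowest point 25 mm below the crown.
- hook_seat (a point): Underside of the crown of the hook's upper curl, which rests on top of the rail (seated: 6 mm above the rail's axis). Axes as hook_grip. The wire reaches 3 mm either side in y: it touches the bumper 3 mm before the red face. The lower curl cannot pass the rail from above: bring the hook in level from the robot's side with this point 42 mm above the rail's axis, then lower it.
- hook_curl (a point): Where the bail's axis rests in the hook's lower curl, 119 mm below hook_seat; axes as hook_grip. The curl is 20 mm wide inside, open to the top and to -x (robot's side); its lip's tip is at x -19, z +20 mm; the wire above slants from x -27, z +62 to x +13, z +52 mm. A bail with its axis 35 mm above this point passes in freely from the robot's side.
- tote_grip (a point): Point to pinch the tote's orange grip fin across y from above. The fin is 10 mm thick in y, 43 mm long in x, 34 mm high; its top edge is 14 mm above this point; it sticks out of the tote's robot-side wall. z up, x from the fin to the tote, whose centre is 80 mm to +x and whose underside is 44 mm below.
- bail_mid (a point): Middle of the straight top of the tote's fixed (not folding) steel wire bail, on the wire's axis: 80 mm to +x of tote_grip and 66 mm above it, over the tote's centre of mass. The wire is 6 mm thick; its straight top runs 68 mm along y. Axes as tote_grip.
- hook: The S-hook as a whole: stiff 6 mm steel wire in its x-z plane, 131 mm high, about 60 g; origin under its lower curl, axes as hook_grip. It starts upright (leaning up to 5 degrees) in the slot of a fixed black caddy (56 x 60 mm, 48 mm high; sleeve's lower edge 28 mm above it) and lifts straight out (50 mm). Hung alone it stays nearly upright.
- tote: Small rigid grey plastic tote, 110 x 90 x 58 mm (x, y, z), a few metal bushings fixed inside, 170 to 340 g in all, with a fixed wire bail over it; origin at the centre of its underside.
- stop: The stop as a whole; origin below stop_face at bench height. Its red bumper plate, 5 mm thick, as wide and high as the block, stands in front of the block on two pins; how far its red face stands out (5 to 35 mm to -y of stop_face) is set anew each time, locked, and not measured: feel for it. It is rigid: about 5 N is a proper push, over 15 N is ramming.
- rail: The rail with its blue posts; origin at bench height below rail_mid.
- green_bin: Bystander: empty green plastic bin, 140 x 100 x 60 mm. Origin at the centre of its underside.
- coolant_bottle: Bystander: white bottle with blue cap, 64 mm across, 170 mm high. Origin at the centre of its underside.
- driver: Bystander: screwdriver with red handle, lying.
- gauge_ring: Bystander: solid steel disc gauge, 60 mm across, 22 mm high. Origin at the centre of its underside.
- mug: Bystander: blue mug, 80 mm across, 90 mm high. Origin at the centre of its underside.
- gauge_block: Bystander: aluminium block, 50 x 35 x 20 mm. Origin at the centre of its underside.
- parts_jar: Bystander: amber jar with dark cap, 60 mm across, 70 mm high. Origin at the centre of its underside.

How it is judged:
On the way, in this order (a step that is already met when the one before it is completed fails the run):
1. the hook hangs over the rail and is pressed against the stop's red bumper with more than 2 N (x of hook_seat in the frame of rail_mid between -0.008 and 0.008 m and z of hook_seat in the frame of rail_mid between 0.001 and 0.011 m and contact force between hook and stop above 2 N and y of bumper_c0 in the frame of hook_seat between 0 and 0.015 m), for 0.2 s.
2. the tote hangs by its bail in the hook's lower curl, clear of the bench (x of hook_seat in the frame of rail_mid between -0.008 and 0.008 m and z of hook_seat in the frame of rail_mid between 0.001 and 0.011 m and x of bail_mid in the frame of hook_curl between -0.009 and 0.009 m and z of bail_mid in the frame of hook_curl between -0.003 and 0.009 m and y of bail_mid in the frame of hook_curl between -0.034 and 0.034 m and contact force between tote and table below 0.05 N and contact force between tote and rail below 0.05 N), for 0.3 s.
At the end, for the whole second after the job is handed in: Hook crown on the rail (within 8 mm across, 5 mm up), its middle under 15 mm from the bumper plate's middle along the rail (gap under about 9 mm); bail in the lower curl (9 mm fore-aft, 34 mm of its middle); tote off bench and rail, tilt < 0.2 rad, hook tilt < 0.25 rad, both slower than 40 mm/s (all of step 2 and angle between tote's own z axis and vertical below 0.2 rad and angle between hook's own z axis and vertical below 0.25 rad and linear speed of each of tote, hook below 0.04 m/s and y of bumper_c0 in the frame of hook_seat between 0 and 0.015 m); the robot touches nothing.
It fails at once if the hook is rammed against the stop (over 15 N) (contact force between hook and stop above 15 N).
It fails at once if the hook is forced onto the rail (over 25 N) (contact force between hook and rail above 25 N).
It fails at once if the tote is forced against the hook (over 20 N) (contact force between tote and hook above 20 N).
It fails at once if another thing on the bench is disturbed (moved over 30 mm) (distance of any of green_bin, coolant_bottle, driver, gauge_ring, mug, gauge_block, parts_jar from where it was at the start of the episode above 0.03 m).
It also fails if it takes over 72 s, if anything falls off the work surface, if the arm or the gripper's body presses on something with over 40 N, if the wrist force passes 120 N, or if a joint passes its speed limit or range.

ROBOT

A 6-joint arm with a two-finger parallel gripper is mounted at the origin on the work surface. World frame = base frame: x ahead of the robot, y to its left, z up, the work surface at z = 0. Lengths are in m, angles in rad, forces in N, time in s.
With the tool pointing down it reaches from about 0.225 to 0.875 m from the base axis. Payload 3.4 kg.
Tool frame: the origin (TCP) lies between the finger pads; the fingertips stand 11 mm ahead of it and the grasp point (between the pads) lies 8 mm behind it (tips_ahead is the distance from the TCP to the fingertips, in m); z points along the fingers, x is the direction in which the jaws open and shut, and the axes are right-handed (so a half turn about z gives the same grasp; the last joint's range is limited). The gripper opens to 85 mm and grips with 20 to 120 N. Pads are 22 mm wide; open, the fingers measure 114 mm over their backs; the gripper's body (76 mm by 85 mm) begins 54 mm behind the grasp point. The pads swing forward as they close: fully open they stand 13 mm farther back than shut.
Start: joints at [-1.326, 0.276, 1.505, -0, 1.361, -0.121], TCP at [0.206, -0.537, 0.242] pointing down, gripper open.
Joint ranges: [-2.89, 2.89], [-0.75, 2.08], [0.22, 2.7], [-1.18, 4.32], [0.11, 2.71], [-2.7, 2.7]. Speed limits (rad/s): [2.57, 2.57, 3.14, 3.14, 3.14, 3.14].

INTERFACE

Orientations are given as a unit quaternion [w, x, y, z].
In Python, from rig import get_state, get_image, sign_off, masks_of, tips_ahead gives the robot as it stands.
- The arm moves only by the tool play_rows, never from a script. Its argument "series" is a list of rows, each an object of numbers: "fingers": the closure, from -1 (fully open) to 1 (shut); "dx", "dy", "dz": the shift along the world's x, y, z in mm; "turn": the turn about the world's z in rad. A call has 1 to 20 rows; each row shifts and turns the pose as measured when the row begins; what a row does not reach is not made up. A row lasts 1/12 s, in which the tool goes at most 41.7 mm and 7.16 degrees, less where a joint would pass 70% of its speed; a pose out of reach is approached as far as the arm can. A call with a gripper value outside its range is refused whole. The fingers move at their own pace and stop on an object; "squeeze" is the grip in N (left out, the last holds). Time passes only in rows, so rows that do not move let the fingers close. It gives the time, the measured TCP pose, the force and the opening at its end, in the units of the state.
- get_state(): the state, without advancing time (a new reading comes with each control period).
- get_image(name): name is "scene" or "top" or "wrist"; returns a dict with "pixels" (384x512x3 uint8, red, green, blue), "vfov" (degrees; the focal length in pixels is half the picture's height over the tangent of half this angle, whatever the lens; pixels are square), "cx", "cy" (the principal point, pixels), "dist" ([k1, k2, p1, p2, k3] as OpenCV has them; the pictures are not rectified), "rvec" (rotation vector, rad) and "tvec" (3), from world to camera coordinates, as OpenCV has them; the wrist camera has in their place "hand_eye" (4x4, takes a point from camera to tool coordinates, whose origin is the TCP and whose axes are the tool frame's). Camera axes: x right, y down, z forward; pixel columns grow to the right and rows downward; lengths in m; the calibration is good to about 2 mm. A picture is of the moment at which its call begins: read the wrist's pose just before it. There is no depth.
- sign_off(): hands the job in, once; it reports no verdict.
Trained networks look in a picture, given as the dict that the camera call returned (one of the last four; its "shot" number tells which), for a name from the list of things; names that differ only in an ending like _2 or _b are one class to them, and where a whole thing is asked for, a point or a joint stands for the part that bears it (a point fixed in the world has none). Each returns a list of dicts, best first, with "p" (0 to 1); they miss things now and then, are a little off and sometimes report something else, mostly with a low value. They report only what shows in the picture. A call takes as long as a camera call.
- masks_of(picture, label): "region" (384x512 bool, what is visible of it) and "xy" ([column, row] in pixels, amid what is visible of it).
The state is a dict: "clock": time; "qpos": joint angles; "qd": joint speeds; "effort": joint torques, N m; "position": TCP position; "ee_rot": TCP orientation; "contact_force": force on the tool from outside, world axes, zero at the start; "moment": the same for the moment, N m; "width": finger opening in m.
Only numpy, scipy, OpenCV 4.12 (cv2) and the standard library are available. Lean on these libraries where they do the work, as an engineer would, in place of code of your own. Each camera call takes 0.05 s, during which the arm holds its last target. There are 200 camera calls.

## Working session

There is one attempt and no reset: what is moved stays moved. The work goes in short steps, Python scripts to look and compute and a tool call to move; the robot and the scene stay as the last step left them, time stands still between calls to the robot, and variables do not carry over. Pictures are saved under pics/ and viewed, about 8 in all and at most 12, crops included, and the job is handed in when it is done.

Besides the shell and the picture viewer there is one more tool, called after ">>>" as name(argument=value, ...), one argument or row to a line, values as JSON. play_rows: Moves the arm, as the interface text tells. Its arguments: {"type":"object","properties":{"series":{"type":"array"},"squeeze":{"type":"number"}},"required":["series"]}

```bash
mkdir -p pics; cat > h.py <<'E'
import numpy as np, cv2
from rig import *
def K(im):
    f=im["pixels"].shape[0]/2/np.tan(np.radians(im["vfov"])/2)
    return np.array([[f,0,im["cx"]],[0,f,im["cy"]],[0,0,1.]])
def ext(im,st=None):
    if "rvec" in im and im["rvec"] is not None:
        return cv2.Rodrigues(np.array(im["rvec"],float))[0],np.array(im["tvec"],float).ravel()
    w,x,y,z=st["ee_rot"]
    from scipy.spatial.transform import Rotation as R
    T=np.eye(4);T[:3,:3]=R.from_quat([x,y,z,w]).as_matrix();T[:3,3]=st["position"]
    M=np.linalg.inv(T@np.array(im["hand_eye"]));return M[:3,:3],M[:3,3]
def proj(im,P,st=None):
    R,t=ext(im,st);return cv2.projectPoints(np.atleast_2d(np.array(P,float)),cv2.Rodrigues(R)[0],t,K(im),np.array(im["dist"],float))[0].reshape(-1,2)
def ray(im,uv,st=None):
    R,t=ext(im,st);n=cv2.undistortPoints(np.array(uv,float).reshape(-1,1,2),K(im),np.array(im["dist"],float)).reshape(-1,2)
    d=np.c_[n,np.ones(len(n))]@R;return -R.T@t,d/np.linalg.norm(d,axis=1)[:,None]
def atz(im,uv,z,st=None):
    o,d=ray(im,uv,st);return o+d*((z-o[2])/d[:,2])[:,None]
def tri(im1,uv1,im2,uv2,st1=None,st2=None):
    A=np.zeros((3,3));b=np.zeros(3);L=[]
    for im,uv,st in((im1,uv1,st1),(im2,uv2,st2)):
        o,d=ray(im,uv,st);M=np.eye(3)-np.outer(d[0],d[0]);A+=M;b+=M@o;L.append((o,d[0]))
    p=np.linalg.solve(A,b);return p,[np.linalg.norm(np.cross(p-o,d)) for o,d in L]
def save(im,n,crop=None,s=1):
    p=im["pixels"][:,:,::-1]
    if crop: p=p[crop[1]:crop[3],crop[0]:crop[2]]
    cv2.imwrite("pics/"+n+".png",cv2.resize(p,None,fx=s,fy=s,interpolation=cv2.INTER_CUBIC))
E
python3 - <<'E'
from h import *
s=get_state();print(s["clock"],s["position"],s["ee_rot"],s["contact_force"],s["width"])
a=get_image("scene");b=get_image("top")
for n,i in(("scene",a),("top",b)):
    R,t=ext(i);print(n,i["vfov"],i["cx"],i["cy"],i["dist"],-R.T@t)
    for l in["rail_mid","stop_face","hook_grip","hook_seat","hook_curl","tote_grip","bail_mid","hook","tote","stop","rail"]:
        try: print(l,[(round(m["p"],2),np.round(m["xy"],1).tolist(),int(m["region"].sum())) for m in masks_of(i,l)[:2]])
        except Exception as e: print(l,e)
p=np.hstack([a["pixels"],b["pixels"]])[:,:,::-1]
save(a,"s0",s=1.5);save(b,"t0",s=1.5)
E
```

```text
0.0 [ 0.20553634 -0.53645045  0.24142919] [-6.13059086e-04  8.23923930e-01 -5.66699639e-01 -7.08339237e-04] [0.66040113 0.02393094 0.5096492 ] 0.0852008502592669
scene 56.3269861304224 252.18468133274087 191.25035372102366 [0.00643034 0.         0.         0.         0.        ] [ 1.08514488 -0.67870159  1.18000514]
rail_mid [(0.94, [264.4, 221.0], 1974)]
stop_face [(0.72, [297.6, 193.8], 176), (0.21, [255.1, 226.2], 1684)]
hook_grip [(0.4, [296.2, 192.6], 150)]
hook_seat [(0.4, [206.4, 237.6], 86)]
hook_curl [(0.18, [296.4, 190.8], 143)]
tote_grip [(0.63, [280.7, 184.1], 671)]
bail_mid [(0.81, [280.9, 183.3], 656)]
hook []
tote [(0.66, [283.1, 181.9], 638)]
stop [(0.72, [297.1, 193.1], 161)]
rail [(0.81, [252.6, 228.7], 1684)]
top 49.435995326477666 255.8652584806963 189.113571036408 [-0.1124253  0.         0.         0.         0.       ] [0.44633093 0.00547404 1.3260601 ]
rail_mid [(0.89, [278.2, 123.6], 2077)]
stop_face [(0.56, [242.1, 114.8], 109), (0.26, [117.5, 185.1], 356)]
hook_grip [(0.26, [392.7, 257.7], 265)]
hook_seat [(0.5, [330.9, 201.2], 99)]
hook_curl [(0.56, [331.9, 204.1], 45)]
tote_grip [(0.73, [181.6, 197.7], 1360), (0.6, [252.9, 204.8], 267)]
bail_mid [(0.62, [179.6, 203.9], 1287)]
hook []
tote [(0.95, [180.0, 202.7], 1370)]
stop [(0.45, [244.8, 114.0], 111)]
rail [(0.83, [280.1, 121.4], 2168)]
```

View pics/s0.png

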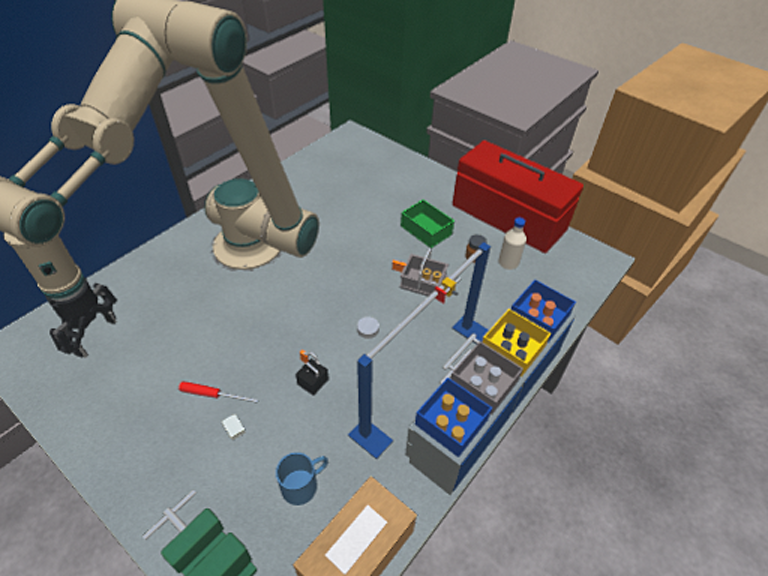

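View pics/t0.png

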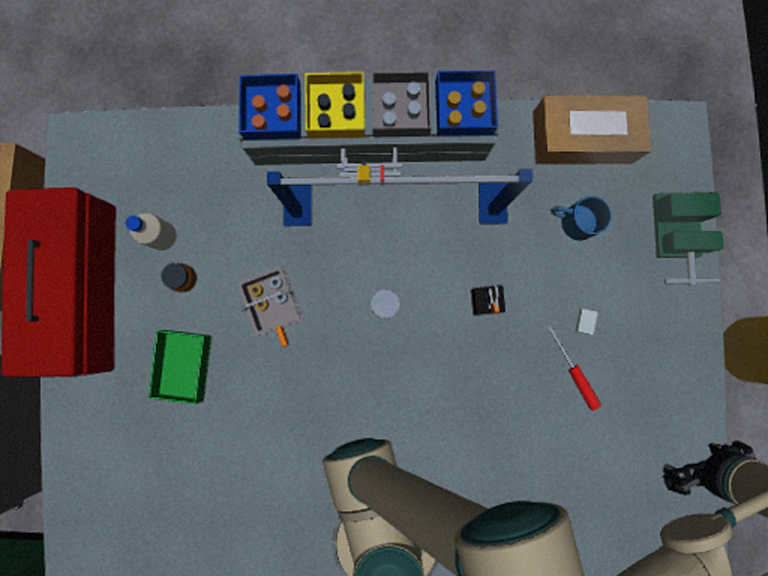

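The scene and top views show the caddy and hook at scene (206,240) and top (325,199), the tote at top (180,200), and the rail at top row ~120. The stop is at top (242,116) with the red bumper to its right. Next I'll get coarse positions by colour.

```bash
cat > m1.py <<'E'
from h import *
a=get_image("scene");b=get_image("top")
def blobs(im,kind,roi):
    h=cv2.cvtColor(im["pixels"],cv2.COLOR_RGB2HSV).astype(int);H,S,V=h[...,0],h[...,1],h[...,2]
    m={"orange":(H>=6)&(H<=16)&(S>170)&(V>120),"yellow":(H>=20)&(H<=28)&(S>170)&(V>100),"red":((H<=4)|(H>=174))&(S>170)&(V>80),"blue":(H>=105)&(H<=120)&(S>150)}[kind]
    z=np.zeros_like(m);x0,y0,x1,y1=roi;z[y0:y1,x0:x1]=m[y0:y1,x0:x1]
    n,l,s,c=cv2.connectedComponentsWithStats(z.astype(np.uint8));return [(c[i].round(1).tolist(),s[i].tolist()) for i in range(1,n) if s[i,4]>3]
rs={"hook":((190,220,225,262),(310,185,345,215)),"tote":((255,165,310,205),(155,175,205,235)),"stop":((280,180,310,205),(230,105,262,128))}
for k,c in(("hook","orange"),("tote","orange"),("stop","yellow"),("stop","red")):
    A=blobs(a,c,rs[k][0]);B=blobs(b,c,rs[k][1]);print(k,c,A,B)
    A=max(A,key=lambda t:t[1][4]);B=max(B,key=lambda t:t[1][4]);print(tri(a,A[0],b,B[0]))
# rail: two ends of the bar (near posts) from top view lines, intersect with z=.3
p=[(192,120.3),(340,119.3)]
print("top guess rail",atz(b,p,.3))
print("bumper-top red",atz(b,[(254.5,116)],.31))
save(b,"rail",(170,95,370,235),4);save(a,"sc",(180,150,340,290),5)
E
python3 m1.py
```

```text
hook orange [([202.1, 237.3], [200, 234, 5, 7, 22])] [([330.4, 204.9], [329, 201, 4, 7, 14])]
(array([ 0.48503035, -0.22349772,  0.10201373]), [np.float64(0.0006411763365279691), np.float64(0.0006411763365279089)])
tote orange [([265.3, 176.6], [262, 174, 9, 7, 38])] [([187.4, 223.7], [184, 218, 8, 13, 43])]
(array([0.43700407, 0.20561471, 0.0485379 ]), [np.float64(0.002104512567153366), np.float64(0.002104512567153239)])
stop yellow [([299.0, 189.3], [295, 185, 9, 12, 50])] [([242.0, 114.8], [239, 110, 7, 11, 72])]
(array([0.70608574, 0.02746739, 0.31074039]), [np.float64(0.0008960853706216397), np.float64(0.0008960853706216518)])
stop red [([293.2, 195.6], [290, 191, 8, 10, 38])] [([254.5, 114.6], [254, 110, 2, 11, 19])]
(array([ 0.70651184, -0.00393942,  0.30709884]), [np.float64(0.0014232225339914435), np.float64(0.0014232225339914548)])
top guess rail [[ 0.69827652  0.15402653  0.3       ]
 [ 0.69416123 -0.21833819  0.3       ]]
bumper-top red [[ 0.70332391 -0.00291795  0.31      ]]
```

>>> play_rows(
  series=[
    {"dx":20,"dy":27,"dz":5,"turn":-0.03,"fingers":-1},
    {"dx":20,"dy":27,"dz":5,"turn":-0.03,"fingers":-1},
    {"dx":20,"dy":27,"dz":5,"turn":-0.03,"fingers":-1},
    {"dx":20,"dy":27,"dz":5,"turn":-0.03,"fingers":-1},
    {"dx":20,"dy":27,"dz":5,"turn":-0.03,"fingers":-1},
    {"dx":20,"dy":27,"dz":5,"turn":-0.03,"fingers":-1},
    {"dx":20,"dy":27,"dz":5,"turn":-0.03,"fingers":-1},
    {"dx":20,"dy":27,"dz":5,"turn":-0.03,"fingers":-1},
    {"dx":20,"dy":27,"dz":5,"turn":-0.03,"fingers":-1},
    {"dx":20,"dy":27,"dz":5,"turn":-0.03,"fingers":-1},
    {"dx":20,"dy":27,"dz":5,"turn":-0.03,"fingers":-1},
    {"dx":5,"dy":20,"dz":0,"turn":-0.03,"fingers":-1},
    {"fingers":-1},
  ],
  squeeze=40,
)

```text
invalid input at $.series[12]: expected keys fingers, dx, dy, dz, turn
```

>>> play_rows(
  series=[
    {"dx":20,"dy":27,"dz":5,"turn":-0.03,"fingers":-1},
    {"dx":20,"dy":27,"dz":5,"turn":-0.03,"fingers":-1},
    {"dx":20,"dy":27,"dz":5,"turn":-0.03,"fingers":-1},
    {"dx":20,"dy":27,"dz":5,"turn":-0.03,"fingers":-1},
    {"dx":20,"dy":27,"dz":5,"turn":-0.03,"fingers":-1},
    {"dx":20,"dy":27,"dz":5,"turn":-0.03,"fingers":-1},
    {"dx":20,"dy":27,"dz":5,"turn":-0.03,"fingers":-1},
    {"dx":20,"dy":27,"dz":5,"turn":-0.03,"fingers":-1},
    {"dx":20,"dy":27,"dz":5,"turn":-0.03,"fingers":-1},
    {"dx":20,"dy":27,"dz":5,"turn":-0.03,"fingers":-1},
    {"dx":20,"dy":27,"dz":5,"turn":-0.03,"fingers":-1},
    {"dx":5,"dy":20,"dz":0,"turn":-0.03,"fingers":-1},
    {"dx":0,"dy":0,"dz":0,"turn":0,"fingers":-1},
  ],
  squeeze=40,
)

```text
clock: 2.38
position: [0.437, -0.2069, 0.2997]
ee_rot: [0.001, -0.7, 0.714, -0.002]
contact_force: [-0.5, 0.2, -0.1]
width: 0.0859
```

```bash
python3 - <<'E'
from h import *
s=get_state();w=get_image("wrist")
print(s["clock"],s["position"],s["ee_rot"],s["contact_force"])
print(w["vfov"],w["dist"],np.round(w["hand_eye"],3))
print(proj(w,[.485,-.2235,.095],s),proj(w,[.70,-.2235,.3],s),proj(w,[.70,0,.3],s))
for l in["hook_grip","hook","hook_seat","rail_mid","stop"]: print(l,[(round(m["p"],2),np.round(m["xy"],1).tolist(),int(m["region"].sum())) for m in masks_of(w,l)[:2]])
save(w,"w1",s=1.5)
E
```

```text
2.3833 [ 0.43703635 -0.20694078  0.29968759] [ 0.0011863  -0.70007005  0.71407154 -0.00153201] [-0.48280031  0.16738781 -0.09395803]
69.54531325787141 [-0.01259059  0.          0.          0.          0.        ] [[ 1.     0.001 -0.    -0.   ]
 [-0.001  0.965  0.264 -0.068]
 [ 0.    -0.264  0.965 -0.132]
 [ 0.     0.     0.     1.   ]]
[[267.96164473 134.40390683]] [[ 292.86538726 -525.5560397 ]] [[-351.11740187 -435.93469645]]
hook_grip [(0.97, [265.5, 116.9], 349)]
hook [(0.67, [263.4, 116.1], 415)]
hook_seat [(0.86, [264.7, 121.8], 393)]
rail_mid []
stop []
```

View pics/w1.png

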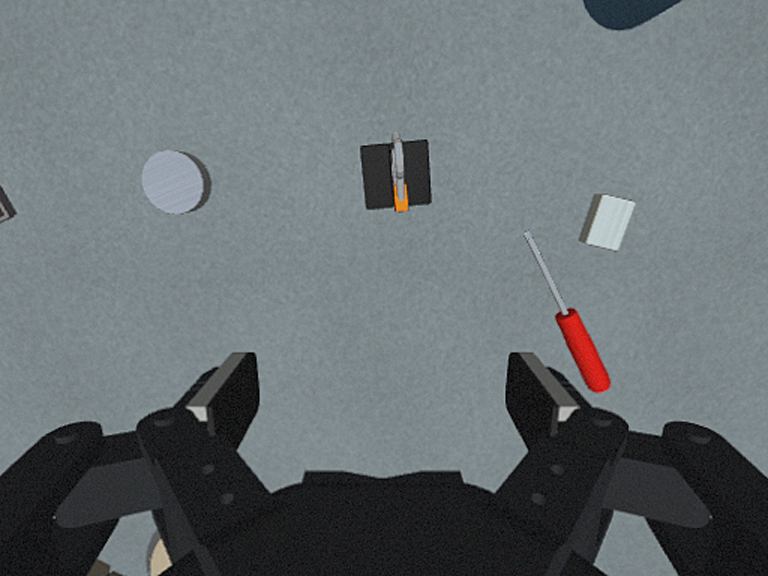

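Wrist view 1 (1.5x scale): the caddy is at (396,174), with the hook's orange sleeve at (401,198) and the crown wire running up to (396,135). It is nearly straight under the camera with a small yaw.

```bash
python3 - <<'E'
from h import *
s=get_state();w=get_image("wrist")
p=w["pixels"];h=cv2.cvtColor(p,cv2.COLOR_RGB2HSV).astype(int);H,S,V=h[...,0],h[...,1],h[...,2]
z=np.zeros(H.shape,bool);z[80:150,225:300]=1
blk=((V<60)&z).astype(np.uint8);blk=cv2.morphologyEx(blk,cv2.MORPH_CLOSE,np.ones((9,9)))
c=max(cv2.findContours(blk,0,2)[0],key=cv2.contourArea);box=cv2.boxPoints(cv2.minAreaRect(c))
P=atz(w,box,.048,s);print("caddy",P.mean(0),P.round(4).tolist())
for i in range(2): d=P[i+1]-P[i];print(np.linalg.norm(d),np.degrees(np.arctan2(d[1],d[0])))
o=(H>=6)&(H<=18)&(S>150)&z;ys,xs=np.nonzero(o);print("orange",xs.mean(),ys.mean(),xs.min(),xs.max(),ys.min(),ys.max())
print(atz(w,[(xs.mean(),ys.mean())],.112,s))
for r in range(88,143):
    g=np.nonzero(((S<90)&(V>75)&z)[r,245:285])[0]+245;q=np.nonzero(o[r])[0]
    print(r,g.min() if len(g) else '',round(g.mean(),1) if len(g) else '',g.max() if len(g) else '','|',(q.min(),q.max()) if len(q) else '')
yaw=0
for nm,pt in dict(crown=(27,0,43),lip=(45,0,15),sltop=(0,0,18),slr=(-10,0,18),slf=(10,0,18)).items():
    print(nm,proj(w,np.array([.485,-.2235,.094])+np.array(pt)/1000,s))
E
```

```text
caddy [ 0.50628004 -0.22051693  0.048     ] [[0.5315, -0.1889, 0.048], [0.5357, -0.2476, 0.048], [0.4812, -0.2533, 0.048], [0.4767, -0.1923, 0.048]]
0.05885945628900833 -85.96397476114542
0.05479276892632559 -174.03986432710388
orange 261.76237623762376 131.94059405940595 257 266 121 139
[[ 0.48707429 -0.22129311  0.112     ]]
88 245 264.5 284 | 
89 245 264.5 284 | 
90 245 264.5 284 | 
91 245 264.2 284 | 
92 245 260.3 284 | 
93 245 258.6 284 | 
94 245 261.0 284 | 
95 257 268.7 284 | 
96 257 268.7 284 | 
97 257 268.7 284 | 
98 257 268.7 284 | 
99 256 267.5 284 | 
100 257 268.7 284 | 
101 257 267.3 284 | 
102 257 267.3 284 | 
103 257 268.7 284 | 
104 257 268.2 284 | 
105 257 266.9 284 | 
106 257 266.9 284 | 
107 257 266.9 284 | 
108 257 266.9 284 | 
109 257 266.9 284 | 
110 257 266.9 284 | 
111 257 266.9 284 | 
112 257 266.9 284 | 
113 257 266.9 284 | 
114 257 266.9 284 | 
115 257 266.9 284 | 
116 257 266.0 284 | 
117 257 266.9 284 | 
118 258 268.0 284 | 
119 258 266.2 284 | 
120 258 266.2 284 | 
121 258 266.2 284 | (np.int64(265), np.int64(265))
122 259 267.4 284 | (np.int64(257), np.
[... 415 characters left out ...]
66))
131 261 267.5 284 | (np.int64(258), np.int64(266))
132 262 276.3 284 | (np.int64(258), np.int64(266))
133 283 283.5 284 | (np.int64(258), np.int64(266))
134 282 283.0 284 | (np.int64(258), np.int64(266))
135 272 278.4 284 | (np.int64(258), np.int64(266))
136 257 274.5 284 | (np.int64(258), np.int64(266))
137 252 270.5 284 | (np.int64(259), np.int64(266))
138 245 265.0 284 | (np.int64(259), np.int64(266))
139 245 265.0 284 | (np.int64(259), np.int64(261))
140 245 264.5 284 | 
141 245 264.5 284 | 
142 245 264.5 284 | 
crown [[264.1697523  108.21568989]]
lip [[262.99775836  92.02760713]]
sltop [[263.74142374 133.76043497]]
slr [[263.87997164 142.67980486]]
slf [[263.60034585 124.69572176]]
```

>>> play_rows(
  series=[
    {"dx":12,"dy":-4,"dz":-20,"turn":0.03,"fingers":-1},
    {"dx":12,"dy":-4,"dz":-20,"turn":0.03,"fingers":-1},
    {"dx":12,"dy":-4,"dz":-20,"turn":0.03,"fingers":-1},
    {"dx":12,"dy":-3,"dz":-20,"turn":0.017,"fingers":-1},
    {"dx":0,"dy":0,"dz":0,"turn":0,"fingers":-1},
    {"dx":0,"dy":0,"dz":0,"turn":0,"fingers":-1},
  ],
)

```text
clock: 3.23
position: [0.4828, -0.2342, 0.2173]
ee_rot: [0.0, 0.734, -0.68, 0.004]
contact_force: [-0.4, -0.3, 0.1]
width: 0.0858
```

```bash
python3 - <<'E'
from h import *
s=get_state();print(s["position"],s["ee_rot"],np.degrees(2*np.arctan2(s["ee_rot"][2],s["ee_rot"][1])))
b=get_image("top");h=cv2.cvtColor(b["pixels"],cv2.COLOR_RGB2HSV).astype(int)
g=cv2.cvtColor(b["pixels"],cv2.COLOR_RGB2GRAY).astype(int)
print(g[112:130,210:216].mean(1).round().astype(int),g[112:130,290:296].mean(1).round().astype(int))
for l in["rail_mid","rail"]:
    m=masks_of(b,l)[0]["region"];ys,xs=np.nonzero(m);print(xs.min(),xs.max(),ys.min(),ys.max())
# rail centreline
U=[]
for c in list(range(195,235))+list(range(262,330)):
    col=g[114:126,c].astype(float);bg=np.median(g[105:135,c]);wt=np.clip(col-bg-25,0,None)
    if wt.sum()>20: U.append((c,(wt*np.arange(114,126)).sum()/wt.sum()))
U=np.array(U);P=atz(b,U,.303);k=np.polyfit(P[:,1],P[:,0],1);r=P[:,0]-np.polyval(k,P[:,1]);ok=abs(r)<.003;k=np.polyfit(P[ok,1],P[ok,0],1)
print("rail x =",k[1],"+",k[0],"*y",r.std(),ok.sum(),len(U),np.polyval(k,-.03))
# post tops extents in blue
B=(h[...,0]>=105)&(h[...,0]<=120)&(h[...,1]>150)
for x0,x1 in((175,200),(335,360)):
    z=np.zeros_like(B);z[110:130,x0:x1]=B[110:130,x0:x1];ys,xs=np.nonzero(z);print("post",xs.min(),xs.max(),ys.min(),ys.max())
save(b,"topr",(170,95,370,165),4)
# bumper
p=b["pixels"][105:130,235:262]
R=((h[...,0]<=4)|(h[...,0]>=174))&(h[...,1]>120);R[:,:235]=0;R[:,262:]=0;R[:105]=0;R[130:]=0;ys,xs=np.nonzero(R);print("red",xs.min(),xs.max(),ys.min(),ys.max(),atz(b,[(xs.max()+.5,116),(xs.min()-.5,116)],.316))
E
```

```text
[ 0.48276898 -0.23418474  0.21731219] [ 3.56528277e-04  7.33591097e-01 -6.79580811e-01  3.72773103e-03] -85.62253400029527
[106 106 106 105 104 104 120 139 138 138  97  81 109 108 106 108 108 110] [107 109 108 108 109 110 140 138 136 101  85 110 109 108 106 109 111 110]
178 355 111 149
178 354 112 151
rail x = 0.6993904678703989 + 0.015237283721577757 *y 0.002307213328923803 38 54 0.6989333493587516
post 178 199 115 129
post 335 354 113 129
red 254 255 110 120 [[ 7.01759584e-01 -5.33680817e-03  3.16000000e-01]
 [ 7.01853310e-01 -4.00052453e-04  3.16000000e-01]]
```

View pics/topr.png

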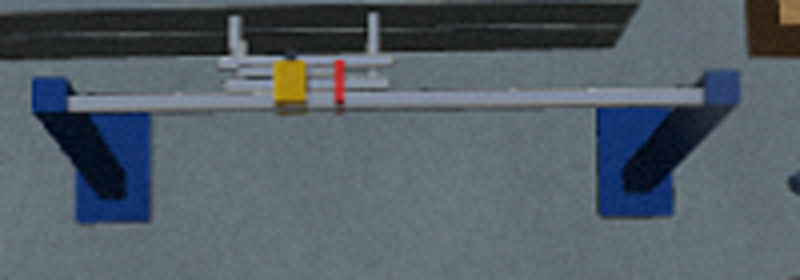

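Rail crop: the rail is nearly parallel to world y, at x≈0.697, with the red plate at crop (339,80) and the yellow block at (290,80). Next comes the descent onto the sleeve.

>>> play_rows(
  series=[
    {"dx":2,"dy":6,"dz":-15,"turn":0.01,"fingers":-1},
    {"dx":1,"dy":6,"dz":-25,"turn":0,"fingers":-1},
    {"dx":0,"dy":0,"dz":-25,"turn":0,"fingers":-1},
    {"dx":0,"dy":0,"dz":-25,"turn":0,"fingers":-1},
    {"dx":0,"dy":0,"dz":-20,"turn":0,"fingers":-1},
    {"dx":0,"dy":0,"dz":-10,"turn":0,"fingers":-1},
    {"dx":0,"dy":0,"dz":0,"turn":0,"fingers":-1},
    {"dx":0,"dy":0,"dz":0,"turn":0,"fingers":-1},
  ],
)

```text
clock: 4.05
position: [0.4884, -0.225, 0.1087]
ee_rot: [-0.002, 0.736, -0.677, 0.018]
contact_force: [0.1, -0.6, 0.9]
width: 0.0855
```

```bash
python3 - <<'E'
from h import *
s=get_state();w=get_image("wrist");print(s["position"],s["contact_force"])
p=w["pixels"];h=cv2.cvtColor(p,cv2.COLOR_RGB2HSV).astype(int);H,S,V=h[...,0],h[...,1],h[...,2]
o=((H>=6)&(H<=18)&(S>150)).astype(np.uint8);n,l,st,c=cv2.connectedComponentsWithStats(o);i=1+np.argmax(st[1:,4]);print(st[i],c[i])
g=s["position"];print("grasp pt at sleeve top",proj(w,[g[0],g[1],.112],s),atz(w,[c[i]],.112,s))
save(w,"w2",s=1.2)
E
```

```text
[ 0.48836175 -0.2250003   0.1086818 ] [ 0.05362684 -0.59807879  0.86756943]
[240 218  19  53 471] [248.83227176 253.88747346]
grasp pt at sleeve top [[255.24144401 253.23152012]] [[ 0.48775506 -0.22173565  0.112     ]]
```

View pics/w2.png

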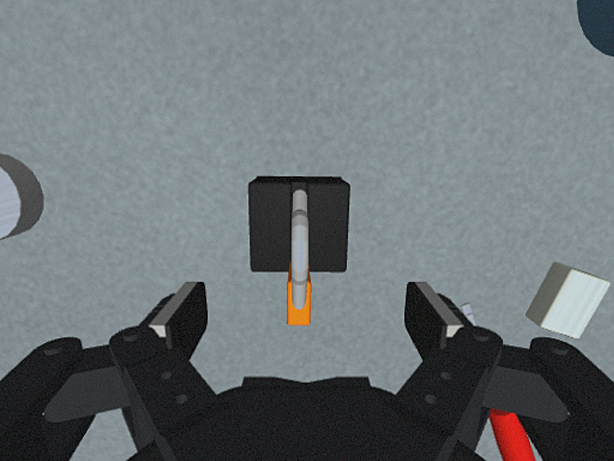

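Wrist view 2 (1.2x scale): the hook wire is upright and lined up with the tool at column 300, with the sleeve at (300,305) between the open fingers.

>>> play_rows(
  series=[
    {"dx":0,"dy":3,"dz":-12,"turn":0,"fingers":-1},
    {"dx":0,"dy":0,"dz":-9,"turn":0,"fingers":-1},
    {"dx":0,"dy":0,"dz":0,"turn":0,"fingers":-1},
    {"dx":0,"dy":0,"dz":0,"turn":0,"fingers":-0.3},
    {"dx":0,"dy":0,"dz":0,"turn":0,"fingers":0.2},
    {"dx":0,"dy":0,"dz":0,"turn":0,"fingers":1},
    {"dx":0,"dy":0,"dz":0,"turn":0,"fingers":1},
    {"dx":0,"dy":0,"dz":0,"turn":0,"fingers":1},
    {"dx":0,"dy":0,"dz":0,"turn":0,"fingers":1},
    {"dx":0,"dy":0,"dz":0,"turn":0,"fingers":1},
  ],
)

```text
clock: 4.93
position: [0.4928, -0.2234, 0.096]
ee_rot: [-0.005, 0.735, -0.678, 0.024]
contact_force: [0.3, 6.9, 2.3]
width: 0.0093
```

>>> play_rows(
  series=[
    {"dx":0,"dy":0,"dz":5,"turn":0,"fingers":1},
    {"dx":0,"dy":0,"dz":10,"turn":0,"fingers":1},
    {"dx":0,"dy":0,"dz":15,"turn":0,"fingers":1},
    {"dx":0,"dy":0,"dz":15,"turn":0,"fingers":1},
    {"dx":0,"dy":0,"dz":15,"turn":0,"fingers":1},
    {"dx":0,"dy":0,"dz":15,"turn":0,"fingers":1},
  ],
)

```text
clock: 5.43
position: [0.489, -0.2209, 0.1699]
ee_rot: [-0.004, 0.735, -0.678, 0.018]
contact_force: [0.3, 0.3, -1.0]
width: 0.0092
```

```bash
cat >> h.py <<'E'
def st(p=True):
    from scipy.spatial.transform import Rotation as R
    s=get_state();w,x,y,z=s["ee_rot"];M=R.from_quat([x,y,z,w]).as_matrix()
    if p: print("t",round(s["clock"],2),"pos",np.round(s["position"],4),"yaw",round(np.degrees(np.arctan2(M[1,0],M[0,0])),2),"toolz",np.round(M[:,2],4),"F",np.round(s["contact_force"],2),"w",round(s["width"],4))
    return s
E
python3 -c "
from h import *
st()
get_image('top')
st()"
```

```text
t 5.43 pos [ 0.489  -0.2209  0.1699] yaw -85.34 toolz [ 0.0314 -0.0193 -0.9993] F [ 0.28  0.32 -1.03] w 0.0092
t 5.48 pos [ 0.4908 -0.222   0.1731] yaw -85.34 toolz [ 0.0368 -0.0227 -0.9991] F [ 0.7  -0.39  0.86] w 0.0095
```

>>> play_rows(
  series=[
    {"dx":0,"dy":0,"dz":0,"turn":0,"fingers":1},
    {"dx":0,"dy":0,"dz":0,"turn":0,"fingers":1},
  ],
)

```text
clock: 5.65
position: [0.4915, -0.2228, 0.1743]
ee_rot: [-0.004, 0.735, -0.677, 0.023]
contact_force: [0.4, 0.0, -0.8]
width: 0.0094
```

```bash
python3 -c "
from h import *
st()
get_image('top')
st()"
```

```text
t 5.65 pos [ 0.4915 -0.2228  0.1743] yaw -85.34 toolz [ 0.0396 -0.0252 -0.9989] F [ 0.43  0.04 -0.83] w 0.0094
t 5.7 pos [ 0.4913 -0.2227  0.174 ] yaw -85.34 toolz [ 0.0389 -0.0248 -0.9989] F [ 0.65  0.14 -1.68] w 0.0095
```

>>> play_rows(
  series=[
    {"dx":3,"dy":7,"dz":13,"turn":-0.01,"fingers":1},
    {"dx":7,"dy":15,"dz":13,"turn":-0.01,"fingers":1},
    {"dx":7,"dy":15,"dz":13,"turn":-0.01,"fingers":1},
    {"dx":7,"dy":15,"dz":13,"turn":-0.01,"fingers":1},
    {"dx":7,"dy":15,"dz":13,"turn":-0.01,"fingers":1},
    {"dx":7,"dy":15,"dz":13,"turn":-0.01,"fingers":1},
    {"dx":7,"dy":15,"dz":13,"turn":-0.01,"fingers":1},
    {"dx":7,"dy":15,"dz":13,"turn":-0.01,"fingers":1},
    {"dx":7,"dy":15,"dz":13,"turn":-0.01,"fingers":1},
    {"dx":7,"dy":15,"dz":13,"turn":-0.005,"fingers":1},
    {"dx":3,"dy":8,"dz":3,"turn":0,"fingers":1},
    {"dx":0,"dy":0,"dz":0,"turn":0,"fingers":1},
    {"dx":0,"dy":0,"dz":0,"turn":0,"fingers":1},
  ],
)

```text
clock: 6.78
position: [0.5548, -0.0644, 0.2945]
ee_rot: [-0.004, -0.7, 0.714, -0.008]
contact_force: [-0.4, -0.0, -0.7]
width: 0.0094
```

```bash
python3 - <<'E'
from h import *
s=st();w=get_image("wrist");a=get_image("scene")
for l in["hook","hook_grip","rail","stop"]: print(l,[(round(m["p"],2),np.round(m["xy"],1).tolist(),int(m["region"].sum())) for m in masks_of(w,l)[:1]],[(round(m["p"],2),np.round(m["xy"],1).tolist(),int(m["region"].sum())) for m in masks_of(a,l)[:1]])
P=s["position"];print("pred crown",proj(w,P+[.022,0,.041],s),"rail line",proj(w,[[.6965,-.05,.3],[.6965,-.1,.3],[.6965,0.0,.3]],s))
A=cv2.resize(w["pixels"],None,fx=1.1,fy=1.1);q=proj(a,P,None)[0].astype(int);print(q)
B=a["pixels"][max(q[1]-50,0):q[1]+70,max(0,q[0]-65):q[0]+75];B=cv2.resize(B,(int(B.shape[1]*3),int(B.shape[0]*3)),interpolation=cv2.INTER_CUBIC)
cv2.imwrite("pics/w3.png",A[:,:,::-1]);cv2.imwrite("pics/s3.png",B[:,:,::-1])
E
```

```text
t 6.78 pos [ 0.5548 -0.0644  0.2945] yaw -91.14 toolz [ 0.0062 -0.0171 -0.9998] F [-0.38 -0.03 -0.73] w 0.0094
hook [(0.97, [253.0, 242.6], 2105)] [(0.5, [280.8, 182.3], 713)]
hook_grip [(0.93, [254.2, 240.5], 2090)] []
rail [(0.74, [368.0, 38.0], 11014)] [(0.56, [255.6, 228.5], 1660)]
stop [] [(0.52, [296.4, 191.6], 138)]
pred crown [[256.38157242 246.95314307]] rail line [[210.73805608 -83.04840338]
 [341.7249562  -84.26517405]
 [ 79.0994945  -80.17699145]]
[245 185]
```

View pics/w3.png

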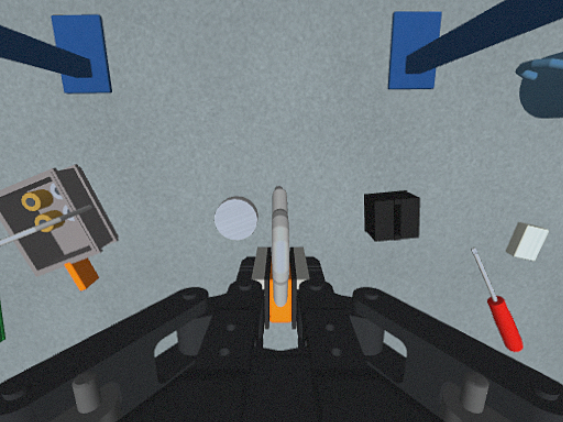

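Wrist view 3 (1.1x scale): the hook is held straight. The wire runs from (281,187) to (281,300), the sleeve is at (281,305), and the rail is out of view. I'll check the hook from the scene camera.

View pics/s3.png

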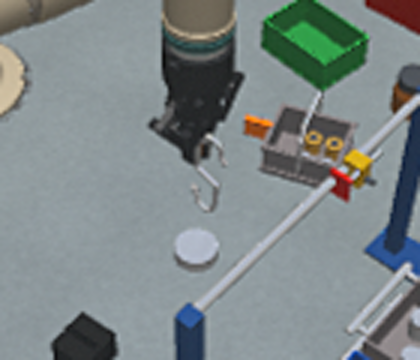

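Scene crop (3x, origin (180,135)): the hook hangs from the gripper with its crown at (210,138), lip at (223,160) and bottom at (206,209). The rail runs from (195,305) to (335,185), and the red bumper is at (341,184).

```bash
python3 - <<'E'
from h import *
s=st();a=get_image("scene");P=s["position"]
G=P+[-.005,0,-.002]
for th in (0,2,4):
    t=np.radians(th);Ry=np.array([[np.cos(t),0,np.sin(t)],[0,1,0],[-np.sin(t),0,np.cos(t)]])
    for n,p,m in(("crown",(27,0,40),(250,181)),("lip",(45,0,13),(254.3,188.3)),("bottom",(27,0,-85),(248.7,204.7))): print(th,n,proj(a,G+Ry@(np.array(p)/1000))[0].round(1),m)
g=cv2.cvtColor(a["pixels"],cv2.COLOR_RGB2GRAY).astype(float)
for y in(-.18,-.14,-.1,-.06,-.03):
    for x in(.6965,):
        C=np.array([x,y,.3]);u=proj(a,C)[0];n=proj(a,C+[.02,0,0])[0]-u;n=n/np.linalg.norm(n)
        L=proj(a,C+[0,.02,0])[0]-proj(a,C-[0,.02,0])[0];nn=np.array([-L[1],L[0]])/np.linalg.norm(L)
        if nn@n<0: nn=-nn
        mmpp=20/abs((proj(a,C+[.02,0,0])[0]-u)@nn)
        d=np.arange(-8,8.1,.5);q=u+d[:,None]*nn
        v=cv2.remap(g.astype(np.float32),q[:,0].astype(np.float32)[None],q[:,1].astype(np.float32)[None],1)[0]
        print(y,"mm/px across",mmpp.round(2),v.astype(int))
E
```

```text
t 7.28 pos [ 0.555  -0.0648  0.2956] yaw -91.23 toolz [ 0.0079 -0.0167 -0.9998] F [ 0.32  0.43 -0.06] w 0.0094
0 crown [251.  181.1] (250, 181)
0 lip [255.1 189.4] (254.3, 188.3)
0 bottom [250.6 205.6] (248.7, 204.7)
2 crown [251.3 181.6] (250, 181)
2 lip [255.2 189.8] (254.3, 188.3)
2 bottom [249.9 205.4] (248.7, 204.7)
4 crown [251.6 182. ] (250, 181)
4 lip [255.2 190.2] (254.3, 188.3)
4 bottom [249.3 205.1] (248.7, 204.7)
-0.18 mm/px across 3.25 [136 148 152 151 152 152 152 150 147 153 166 181 188 185 179 166 146 131
 131 144 152 154 154 154 153 152 151 151 151 151 153 154 154]
-0.14 mm/px across 3.31 [153 152 151 151 151 150 150 150 151 158 166 175 181 185 182 168 151 137
 141 152 158 156 156 155 155 154 154 155 155 154 153 152 152]
-0.1 mm/px across 3.37 [149 149 150 150 149 149 149 148 146 149 157 171 182 186 181 170 154 142
 141 148 151 151 151 151 151 152 152 153 154 154 153 152 152]
-0.06 mm/px across 3.43 [153 152 150 147 148 149 150 147 140 135 152 172 189 186 183 174 154 131
 123 131 147 150 149 149 148 147 147 147 147 148 149 150 150]
-0.03 mm/px across 3.48 [104  85  78  90  93  97 112 125 130 142 162 176 183 187 183 175 162 144
 133 135 145 149 150 151 151 150 150 149 150 151 151 149 148]
```

>>> play_rows(
  series=[
    {"dx":0,"dy":0,"dz":6,"turn":0,"fingers":1},
    {"dx":8,"dy":0,"dz":6,"turn":0.005,"fingers":1},
    {"dx":12,"dy":0,"dz":0,"turn":0,"fingers":1},
    {"dx":12,"dy":0,"dz":0,"turn":0,"fingers":1},
    {"dx":12,"dy":0,"dz":0,"turn":0,"fingers":1},
    {"dx":12,"dy":0,"dz":0,"turn":0,"fingers":1},
    {"dx":10,"dy":0,"dz":0,"turn":0,"fingers":1},
    {"dx":0,"dy":0,"dz":0,"turn":0,"fingers":1},
    {"dx":0,"dy":0,"dz":0,"turn":0,"fingers":1},
  ],
)

```text
clock: 8.08
position: [0.627, -0.0649, 0.31]
ee_rot: [-0.002, -0.701, 0.713, -0.01]
contact_force: [0.3, -0.2, -0.8]
width: 0.009
```

```bash
python3 - <<'E'
from h import *
s=st();w=get_image("wrist");P=s["position"]
g=cv2.cvtColor(w["pixels"],cv2.COLOR_RGB2GRAY).astype(float)
for y in(-.13,-.11,-.02):
    u=proj(w,[.697,y,.3],s)[0];u2=proj(w,[.717,y,.3],s)[0];print(y,u.round(1),"px/20mm",(u2-u).round(1))
    r0=int(u[1])-20;print(r0,g[max(r0,0):r0+40,int(u[0])].astype(int))
E
```

```text
t 8.08 pos [ 0.627  -0.0649  0.31  ] yaw -90.98 toolz [ 0.0117 -0.0175 -0.9998] F [ 0.35 -0.18 -0.81] w 0.009
-0.13 [382.1 110.7] px/20mm [  3.9 -42.8]
90 [ 82  78  73  78  80  83  76 107 152 162 168 179 180 179 179 186 181 182
 179 182 180 182 183 180 179 175 174 164 155 149 135 118  77  70  80  81
  81  77  73  78]
-0.11 [342.6 111.3] px/20mm [  2.5 -43. ]
91 [153 149 148 150 151 156 137 141 161 172 175 178 181 183 182 182 182 182
 182 186 181 180 180 179 176 175 172 160 148 137 120  90 158 153 151 146
 147 147 151 157]
-0.02 [162.4 114.3] px/20mm [ -4.1 -43.2]
94 [141 154 155 152 154 135 149 165 171 176 176 180 181 184 183 184 180 181
 184 183 179 184 179 179 176 167 158 149 135 114 102 160 154 154 155 155
 152 153 155 149]
```

```bash
python3 - <<'E'
from h import *
s=st();w=get_image("wrist");P=s["position"]
h=cv2.cvtColor(w["pixels"],cv2.COLOR_RGB2HSV).astype(int);g=cv2.cvtColor(w["pixels"],cv2.COLOR_RGB2GRAY)
print("col255 rows150-200",g[150:200,253:257].mean(1).astype(int))
o=(h[...,0]>=6)&(h[...,0]<=18)&(h[...,1]>150);o[:, :225]=0;o[:,285:]=0;ys,xs=np.nonzero(o);print("orange",xs.min(),xs.max(),ys.min(),ys.max())
for dx in(-.010,-.005,0):
  for dz in(-.002,):
    G=P+[dx,0,dz];print(dx,dz,"lip front",proj(w,G+[.048,0,.016],s)[0].round(1),"sleeve back top",proj(w,G+[-.010,0,.018],s)[0].round(1),"crown topback",proj(w,G+[.027,0,.043],s)[0].round(1))
E
```

```text
t 8.13 pos [ 0.627  -0.0649  0.3099] yaw -90.98 toolz [ 0.0119 -0.0175 -0.9998] F [ 0.64  0.31 -0.82] w 0.0094
col255 rows150-200 [158 158 157 156 153 151 150 153 155 153 151 152 153 153 154 158 157 157
 151 116  86 106 155 163 161 157 160 159 159 159 158 159 160 159 159 159
 160 161 159 137  81 101 110 109 106 118 150 154 153 153]
orange 245 265 233 292
-0.01 -0.002 lip front [254.6 186.2] sleeve back top [256.6 302.4] crown topback [256.8 258.7]
-0.005 -0.002 lip front [254.4 175.1] sleeve back top [256.5 293.5] crown topback [256.6 246.2]
0 -0.002 lip front [254.2 163.8] sleeve back top [256.3 284.4] crown topback [256.4 233.4]
```

>>> play_rows(
  series=[
    {"dx":8,"dy":0,"dz":0,"turn":0,"fingers":1},
    {"dx":8,"dy":0,"dz":0,"turn":0,"fingers":1},
    {"dx":8,"dy":0,"dz":0,"turn":0,"fingers":1},
    {"dx":8,"dy":0,"dz":0,"turn":0,"fingers":1},
    {"dx":8,"dy":0,"dz":0,"turn":0,"fingers":1},
    {"dx":6,"dy":0,"dz":0,"turn":0,"fingers":1},
    {"dx":0,"dy":0,"dz":0,"turn":0,"fingers":1},
    {"dx":0,"dy":0,"dz":0,"turn":0,"fingers":1},
  ],
)

```text
clock: 8.85
position: [0.6766, -0.0649, 0.3105]
ee_rot: [-0.002, -0.701, 0.713, -0.011]
contact_force: [-0.1, -0.8, 0.0]
width: 0.0092
```

```bash
python3 - <<'E'
from h import *
s=st();w=get_image("wrist");P=s["position"]
g=cv2.cvtColor(w["pixels"],cv2.COLOR_RGB2GRAY).astype(float)
for y in(-.11,-.02):
    u=proj(w,[.6976,y,.3],s)[0];u2=proj(w,[.7176,y,.3],s)[0];print(y,u.round(1),"px/20mm",(u2-u).round(1))
    r0=int(u[1])-20;print(r0,g[max(r0,0):r0+40,int(u[0])].astype(int))
save(w,"w4",(130,90,390,310),2.5)
E
```

```text
t 8.85 pos [ 0.6766 -0.0649  0.3105] yaw -91.0 toolz [ 0.0122 -0.0177 -0.9998] F [-0.14 -0.82  0.  ] w 0.0092
-0.11 [336.7 204.4] px/20mm [  2.2 -36.2]
184 [154 153 163 162 163 162 159 158 162 161 120 122 143 166 172 178 181 188
 190 191 193 189 192 192 189 195 190 193 191 186 177 158 137 158 156 152
 160 156 150 158]
-0.02 [171.7 207.9] px/20mm [ -3.5 -36.3]
187 [159 164 165 164 158 153 158 164 169 157 104 138 159 170 176 181 184 190
 187 191 191 191 197 192 191 186 192 192 188 182 170 147 150 164 167 166
 164 157 161 160]
```

View pics/w4.png

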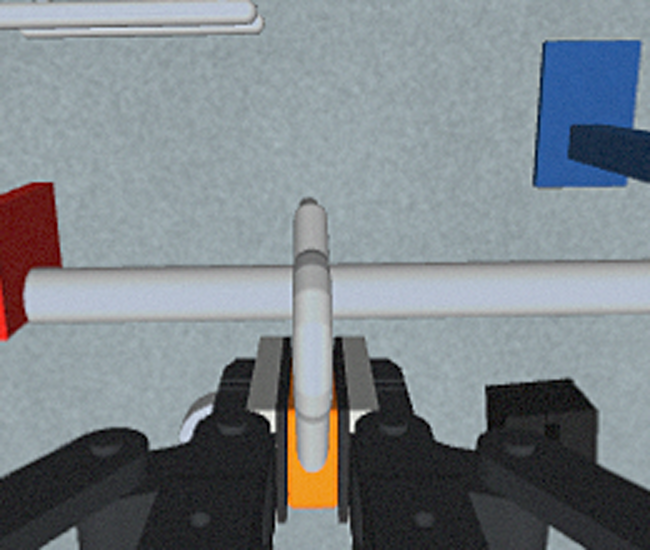

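Wrist view 4 (2.5x crop, origin (130,90)): the crown straddles the rail at crop (312,290). The curl's seams are at rows ~255 and ~415, and the red bumper face is at crop (45,240). Next I'll check the x offset against the seams.

```bash
python3 - <<'E'
from h import *
s=st();w=get_image("wrist");P=s["position"]
g=cv2.cvtColor(w["pixels"],cv2.COLOR_RGB2GRAY)
print(g[165:275,254:257].mean(1).astype(int))
for dx in(-.006,-.003,0):
  for dz in(-.006,0):
    G=P+[dx,0,dz];print(dx,dz,[proj(w,G+np.array(p)/1000,s)[0].round(1)[1] for p in((38,0,29),(16,0,29),(48,0,16),(41,0,29),(-10,0,18))])
E
```

```text
t 8.9 pos [ 0.6766 -0.0649  0.3104] yaw -91.0 toolz [ 0.0123 -0.0176 -0.9998] F [ 0.78 -0.92 -0.94] w 0.0095
[164 167 168 167 129  93 109 161 170 166 167 167 166 166 168 166 168 168
 167 164 169 168 169 167 149  84 107 115 112 113 123 157 162 160 160 159
 161 161 159 160 176 189 192 192 191 190 192 193 191 192 193 190 193 190
 193 191 191 192 192 191 193 194 194 193 191 192 192 194 193 195 195 192
 193 192 194 193 192 192 191 193 192 193 193 191 191 190 191 190 188 190
 191 179 147 153 169 190 189 189 187 190 187 189 188 190 188 189 187 190
 189 189]
-0.006 -0.006 [np.float64(205.2), np.float64(253.3), np.float64(175.6), np.float64(198.3), np.float64(290.4)]
-0.006 0 [np.float64(209.7), np.float64(260.0), np.float64(178.3), np.float64(202.4), np.float64(297.8)]
-0.003 -0.006 [np.float64(198.3), np.float64(247.0), np.float64(169.1), np.float64(191.3), np.float64(285.1)]
-0.003 0 [np.float64(202.4), np.float64(253.4), np.float64(171.4), np.float64(195.1), np.float64(292.4)]
0 -0.006 [np.float64(191.3), np.float64(240.6), np.float64(162.5), np.float64(184.2), np.float64(279.8)]
0 0 [np.float64(195.1), np.float64(246.7), np.float64(164.5), np.float64(187.6), np.float64(286.8)]
```

>>> play_rows(
  series=[
    {"dx":-3,"dy":0,"dz":0,"turn":0,"fingers":1},
    {"dx":0,"dy":0,"dz":-6,"turn":0,"fingers":1},
    {"dx":0,"dy":0,"dz":-6,"turn":0,"fingers":1},
    {"dx":0,"dy":0,"dz":-6,"turn":0,"fingers":1},
    {"dx":0,"dy":0,"dz":0,"turn":0,"fingers":1},
    {"dx":0,"dy":0,"dz":0,"turn":0,"fingers":1},
  ],
)

```text
clock: 9.45
position: [0.6708, -0.0648, 0.2909]
ee_rot: [-0.002, -0.701, 0.713, -0.01]
contact_force: [-0.9, -1.0, -0.4]
width: 0.0096
```

```bash
python3 - <<'E'
from h import *
s=st()
E
```

```text
t 9.45 pos [ 0.6708 -0.0648  0.2909] yaw -91.02 toolz [ 0.0106 -0.0175 -0.9998] F [-0.88 -0.98 -0.41] w 0.0096
```

>>> play_rows(
  series=[
    {"dx":2,"dy":0,"dz":0,"turn":0,"fingers":1},
    {"dx":0,"dy":0,"dz":-4,"turn":0,"fingers":1},
    {"dx":0,"dy":0,"dz":-4,"turn":0,"fingers":1},
    {"dx":0,"dy":0,"dz":0,"turn":0,"fingers":1},
    {"dx":0,"dy":0,"dz":0,"turn":0,"fingers":1},
  ],
)

```text
clock: 9.87
position: [0.6731, -0.0648, 0.2821]
ee_rot: [-0.002, -0.701, 0.713, -0.01]
contact_force: [1.0, 0.7, -1.0]
width: 0.009
```

```bash
python3 - <<'E'
from h import *
s=st();w=get_image("wrist");g=cv2.cvtColor(w["pixels"],cv2.COLOR_RGB2GRAY)
print(s["moment"])
P=s["position"];print([proj(w,P+np.array([-2.5,0,0])/1000+np.array(p)/1000,s)[0].round(1).tolist() for p in((38,0,29),(16,0,29),(48,0,16))],proj(w,[.6975,-.1,.3],s))
E
```

```text
t 9.87 pos [ 0.6731 -0.0648  0.2821] yaw -91.02 toolz [ 0.0109 -0.0175 -0.9998] F [ 1.02  0.71 -1.04] w 0.009
[-0.00414252  0.05381644 -0.00984962]
[[255.3, 201.3], [256.2, 252.4], [254.3, 170.4]] [[334.60251983 216.47109927]]
```

>>> play_rows(
  series=[
    {"dx":0,"dy":0,"dz":-4,"turn":0,"fingers":1},
    {"dx":0,"dy":0,"dz":-3,"turn":0,"fingers":1},
    {"dx":0,"dy":0,"dz":0,"turn":0,"fingers":1},
    {"dx":0,"dy":0,"dz":0,"turn":0,"fingers":1},
  ],
)

```text
clock: 10.25
position: [0.6732, -0.0648, 0.2745]
ee_rot: [-0.002, -0.701, 0.713, -0.01]
contact_force: [0.4, -0.5, -1.2]
width: 0.0093
```

>>> play_rows(
  series=[
    {"dx":0,"dy":0,"dz":-2,"turn":0,"fingers":1},
    {"dx":0,"dy":0,"dz":0,"turn":0,"fingers":1},
  ],
)

```text
clock: 10.42
position: [0.6733, -0.0648, 0.2725]
ee_rot: [-0.002, -0.701, 0.713, -0.01]
contact_force: [-1.0, 0.2, -0.4]
width: 0.0089
```

>>> play_rows(
  series=[
    {"dx":0,"dy":0,"dz":-1,"turn":0,"fingers":1},
    {"dx":0,"dy":0,"dz":0,"turn":0,"fingers":1},
  ],
)

```text
clock: 10.58
position: [0.6735, -0.0649, 0.2723]
ee_rot: [-0.002, -0.701, 0.713, -0.011]
contact_force: [-0.3, 0.5, -0.5]
width: 0.0094
```

>>> play_rows(
  series=[
    {"dx":0,"dy":0,"dz":-2,"turn":0,"fingers":1},
    {"dx":0,"dy":0,"dz":0,"turn":0,"fingers":1},
  ],
)

```text
clock: 10.75
position: [0.6738, -0.0649, 0.2723]
ee_rot: [-0.001, -0.701, 0.713, -0.012]
contact_force: [0.1, 0.1, -0.8]
width: 0.0092
```

>>> play_rows(
  series=[
    {"dx":0,"dy":0,"dz":-2,"turn":0,"fingers":1},
    {"dx":0,"dy":0,"dz":0,"turn":0,"fingers":1},
  ],
)

```text
clock: 10.92
position: [0.6741, -0.065, 0.2723]
ee_rot: [-0.0, -0.701, 0.713, -0.013]
contact_force: [-1.2, -0.5, -0.2]
width: 0.0094
```

>>> play_rows(
  series=[
    {"dx":0,"dy":0,"dz":-2,"turn":0,"fingers":1},
  ],
)

```text
clock: 11.0
position: [0.6746, -0.065, 0.2717]
ee_rot: [0.001, -0.701, 0.713, -0.014]
contact_force: [-2.6, 1.6, 9.9]
width: 0.0093
```

```bash
python3 - <<'E'
from h import *
st();w=get_image("wrist");a=get_image("scene");s=st()
save(w,"w5",(130,90,390,310),1.6)
u=proj(a,[.6975,-.0649,.28])[0].astype(int);print(u)
A=cv2.resize(w["pixels"][90:310,130:390],None,fx=1.5,fy=1.5);B=cv2.resize(a["pixels"][u[1]-40:u[1]+33,u[0]-45:u[0]+45],(400,330),interpolation=cv2.INTER_CUBIC);A=cv2.resize(A,(390,330))
cv2.imwrite("pics/c5.png",np.hstack([A,B])[:,:,::-1])
E
```

```text
t 11.0 pos [ 0.6746 -0.065   0.2717] yaw -91.03 toolz [ 0.0212 -0.0196 -0.9996] F [-2.59  1.59  9.91] w 0.0093
t 11.1 pos [ 0.6745 -0.065   0.2718] yaw -91.03 toolz [ 0.0213 -0.0197 -0.9996] F [-2.06  0.06  6.93] w 0.0094
[279 210]
```

View pics/c5.png

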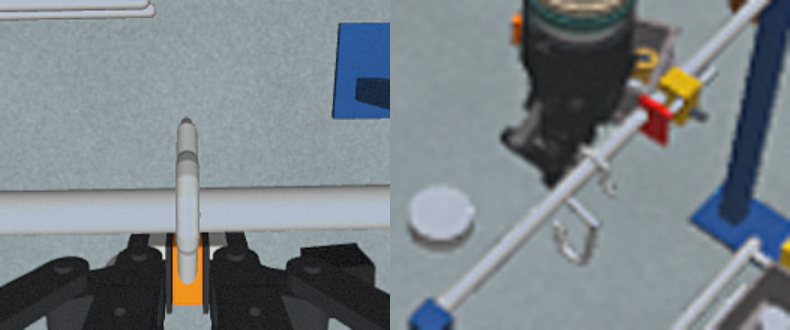

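The composite shows the crown on the rail (left picture, (187,210)) and the lower curl hanging below the rail (right picture, (580,235)). The downward press read 7–10 N, so the hook is seated. I'll ease off and slide.

>>> play_rows(
  series=[
    {"dx":0,"dy":0,"dz":1,"turn":0,"fingers":1},
    {"dx":0,"dy":6,"dz":0,"turn":0,"fingers":1},
    {"dx":0,"dy":8,"dz":0,"turn":0,"fingers":1},
    {"dx":0,"dy":8,"dz":0,"turn":0,"fingers":1},
    {"dx":0,"dy":6,"dz":0,"turn":0,"fingers":1},
    {"dx":0,"dy":0,"dz":0,"turn":0,"fingers":1},
    {"dx":0,"dy":0,"dz":0,"turn":0,"fingers":1},
  ],
)

```text
clock: 11.68
position: [0.6741, -0.0347, 0.2719]
ee_rot: [-0.0, -0.701, 0.713, -0.015]
contact_force: [-0.6, -2.2, 2.6]
width: 0.0093
```

```bash
python3 - <<'E'
from h import *
s=st();w=get_image("wrist");h=cv2.cvtColor(w["pixels"],cv2.COLOR_RGB2HSV).astype(int)
R=((h[...,0]<=4)|(h[...,0]>=174))&(h[...,1]>150)&(h[...,2]>60);R[250:]=0;R[:, 300:]=0;ys,xs=np.nonzero(R)
if len(xs):
    print(xs.min(),xs.max(),ys.min(),ys.max())
    for r in range(ys.min(),ys.max(),4):
        q=np.nonzero(R[r])[0]
        if len(q): print(r,q.min(),q.max())
for z in(.316,.3,.282): print(z,[proj(w,[x,-.0055,z],s)[0].round(1).tolist() for x in(.6935,.7195)])
E
```

```text
t 11.68 pos [ 0.6741 -0.0347  0.2719] yaw -91.04 toolz [ 0.0202 -0.0214 -0.9996] F [-0.6  -2.25  2.57] w 0.0093
152 191 169 249
169 177 188
173 170 188
177 164 188
181 158 189
185 152 189
189 153 189
193 153 189
197 153 190
201 153 190
205 154 190
209 154 190
213 155 191
217 155 180
221 156 179
225 156 178
229 157 178
233 157 178
237 158 179
241 158 179
245 158 179
0.316 [[174.9, 257.8], [167.9, 186.1]]
0.3 [[185.0, 239.3], [179.6, 176.9]]
0.282 [[193.4, 223.8], [189.3, 169.3]]
```

>>> play_rows(
  series=[
    {"dx":0,"dy":5,"dz":0.5,"turn":0,"fingers":1},
    {"dx":0,"dy":5,"dz":0,"turn":0,"fingers":1},
    {"dx":0,"dy":4,"dz":0,"turn":0,"fingers":1},
    {"dx":0,"dy":2,"dz":0,"turn":0,"fingers":1},
    {"dx":0,"dy":0,"dz":0,"turn":0,"fingers":1},
  ],
)

```text
clock: 12.15
position: [0.6742, -0.0176, 0.2719]
ee_rot: [-0.001, -0.7, 0.714, -0.015]
contact_force: [-0.2, 0.4, 1.7]
width: 0.0092
```

>>> play_rows(
  series=[
    {"dx":0,"dy":1.5,"dz":0,"turn":0,"fingers":1},
    {"dx":0,"dy":1.5,"dz":0,"turn":0,"fingers":1},
  ],
)

```text
clock: 12.32
position: [0.6742, -0.0147, 0.2719]
ee_rot: [-0.001, -0.7, 0.714, -0.015]
contact_force: [-0.4, -1.3, 1.2]
width: 0.0091
```

>>> play_rows(
  series=[
    {"dx":0,"dy":1.5,"dz":0,"turn":0,"fingers":1},
  ],
)

```text
clock: 12.4
position: [0.6742, -0.0132, 0.2719]
ee_rot: [-0.001, -0.7, 0.714, -0.015]
contact_force: [-1.7, -1.9, 1.6]
width: 0.0095
```

>>> play_rows(
  series=[
    {"dx":0,"dy":1.5,"dz":0,"turn":0,"fingers":1},
  ],
)

```text
clock: 12.48
position: [0.6742, -0.0118, 0.2719]
ee_rot: [-0.001, -0.7, 0.714, -0.015]
contact_force: [-0.8, -1.5, 2.7]
width: 0.0093
```

>>> play_rows(
  series=[
    {"dx":0,"dy":1,"dz":0,"turn":0,"fingers":1},
  ],
)

```text
clock: 12.57
position: [0.6742, -0.0108, 0.2719]
ee_rot: [-0.001, -0.7, 0.714, -0.015]
contact_force: [-2.0, -0.9, 1.4]
width: 0.0095
```

>>> play_rows(
  series=[
    {"dx":0,"dy":1,"dz":0,"turn":0,"fingers":1},
  ],
)

```text
clock: 12.65
position: [0.6742, -0.0097, 0.2719]
ee_rot: [-0.001, -0.7, 0.714, -0.015]
contact_force: [-0.1, -1.9, 1.0]
width: 0.0092
```

>>> play_rows(
  series=[
    {"dx":0,"dy":1,"dz":0,"turn":0,"fingers":1},
  ],
)

```text
clock: 12.73
position: [0.6742, -0.0087, 0.2719]
ee_rot: [-0.001, -0.7, 0.714, -0.015]
contact_force: [0.1, -2.7, 1.4]
width: 0.009
```

>>> play_rows(
  series=[
    {"dx":0,"dy":1,"dz":0,"turn":0,"fingers":1},
  ],
)

```text
clock: 12.82
position: [0.6742, -0.0086, 0.2719]
ee_rot: [-0.002, -0.7, 0.714, -0.016]
contact_force: [-1.1, -6.2, 1.6]
width: 0.009
```

>>> play_rows(
  series=[
    {"dx":0,"dy":1,"dz":0,"turn":0,"fingers":1},
  ],
)

```text
clock: 12.9
position: [0.6742, -0.0087, 0.2719]
ee_rot: [-0.003, -0.7, 0.714, -0.017]
contact_force: [-1.2, -4.8, 1.2]
width: 0.0092
```

>>> play_rows(
  series=[
    {"dx":0,"dy":1,"dz":0,"turn":0,"fingers":1},
  ],
)

```text
clock: 12.98
position: [0.6742, -0.0087, 0.2719]
ee_rot: [-0.003, -0.699, 0.714, -0.017]
contact_force: [-1.1, -5.6, 0.9]
width: 0.0091
```

>>> play_rows(
  series=[
    {"dx":0,"dy":1,"dz":0,"turn":0,"fingers":1},
  ],
)

```text
clock: 13.07
position: [0.6742, -0.0087, 0.2719]
ee_rot: [-0.004, -0.699, 0.715, -0.018]
contact_force: [-0.9, -5.4, 2.0]
width: 0.0091
```

>>> play_rows(
  series=[
    {"dx":0,"dy":1,"dz":0,"turn":0,"fingers":1},
    {"dx":0,"dy":1,"dz":0,"turn":0,"fingers":1},
    {"dx":0,"dy":0,"dz":0,"turn":0,"fingers":1},
    {"dx":0,"dy":0,"dz":0,"turn":0,"fingers":0.6},
    {"dx":0,"dy":0,"dz":0,"turn":0,"fingers":0.4},
    {"dx":0,"dy":0,"dz":0,"turn":0,"fingers":0.2},
    {"dx":0,"dy":0,"dz":0,"turn":0,"fingers":0},
    {"dx":0,"dy":0,"dz":0,"turn":0,"fingers":0},
  ],
)

```text
clock: 13.73
position: [0.6742, -0.0045, 0.2704]
ee_rot: [-0.003, -0.699, 0.715, -0.016]
contact_force: [-0.2, -0.1, 0.5]
width: 0.0425
```

```bash
python3 - <<'E'
from h import *
s=st();w=get_image("wrist");h=cv2.cvtColor(w["pixels"],cv2.COLOR_RGB2HSV).astype(int)
o=((h[...,0]>=6)&(h[...,0]<=18)&(h[...,1]>150)).astype(np.uint8);n,l,q,c=cv2.connectedComponentsWithStats(o);print([(q[i].tolist(),c[i].round(1)) for i in range(1,n) if q[i,4]>60])
save(w,"w6",(130,60,390,330),1.6)
E
```

```text
t 13.73 pos [ 0.6742 -0.0045  0.2704] yaw -91.24 toolz [ 0.0178 -0.0264 -0.9995] F [-0.24 -0.09  0.47] w 0.0425
[([250, 257, 23, 37, 496], array([260.9, 278.4]))]
```

View pics/w6.png

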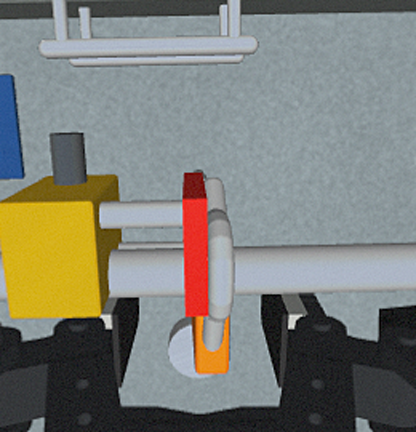

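Wrist view 6 (1.6x crop): the fingers are open and the hook hangs free with its wire at (218,245), touching the red plate at (195,245). Retreating up, then to the tote.

>>> play_rows(
  series=[
    {"dx":0,"dy":-2,"dz":5,"turn":0,"fingers":-0.2},
    {"dx":0,"dy":0,"dz":15,"turn":0,"fingers":-0.2},
    {"dx":0,"dy":0,"dz":25,"turn":0,"fingers":-0.2},
    {"dx":0,"dy":0,"dz":25,"turn":0,"fingers":-0.2},
    {"dx":0,"dy":0,"dz":25,"turn":0,"fingers":-1},
    {"dx":-10,"dy":8,"dz":5,"turn":0.03,"fingers":-1},
    {"dx":-21,"dy":16,"dz":-5,"turn":0.03,"fingers":-1},
    {"dx":-21,"dy":16,"dz":-10,"turn":0.03,"fingers":-1},
    {"dx":-21,"dy":16,"dz":-10,"turn":0.03,"fingers":-1},
    {"dx":-21,"dy":16,"dz":-10,"turn":0.03,"fingers":-1},
    {"dx":-21,"dy":16,"dz":-10,"turn":0.03,"fingers":-1},
    {"dx":-21,"dy":16,"dz":-10,"turn":0.03,"fingers":-1},
    {"dx":-21,"dy":16,"dz":-10,"turn":0.03,"fingers":-1},
    {"dx":-21,"dy":16,"dz":-10,"turn":0.03,"fingers":-1},
    {"dx":-21,"dy":16,"dz":-10,"turn":0.03,"fingers":-1},
    {"dx":-21,"dy":16,"dz":-10,"turn":0.03,"fingers":-1},
    {"dx":-21,"dy":16,"dz":-10,"turn":0.03,"fingers":-1},
    {"dx":-10,"dy":8,"dz":-5,"turn":0,"fingers":-1},
    {"dx":0,"dy":0,"dz":0,"turn":0,"fingers":-1},
  ],
)

```text
clock: 15.37
position: [0.3945, 0.1938, 0.253]
ee_rot: [0.001, 0.826, -0.564, 0.01]
contact_force: [0.3, -0.0, -0.0]
width: 0.0852
```

```bash
cat > tot.py <<'E'
from h import *
s=st();w=get_image("wrist");P=s["position"]
h=cv2.cvtColor(w["pixels"],cv2.COLOR_RGB2HSV).astype(int)
o=((h[...,0]>=6)&(h[...,0]<=18)&(h[...,1]>170)).astype(np.uint8);n,l,q,c=cv2.connectedComponentsWithStats(o)
for i in range(1,n):
    if q[i,4]>60:
        ct=cv2.findContours((l==i).astype(np.uint8),0,1)[0][0];box=cv2.boxPoints(cv2.minAreaRect(ct));B=atz(w,box,.058,s)
        print(q[i].tolist(),c[i].round(1),"at z.058",atz(w,[c[i]],.058,s)[0].round(4));print(B.round(4).tolist())
        e=B[1]-B[0],B[2]-B[1]
        for d in e: print("edge",np.linalg.norm(d).round(4),np.degrees(np.arctan2(d[1],d[0])).round(1))
for L in("tote","bail_mid","tote_grip"): print(L,[(round(m["p"],2),np.round(m["xy"],1).tolist(),int(m["region"].sum())) for m in masks_of(w,L)[:2]])
m=masks_of(w,"tote")[0]["region"];ct=max(cv2.findContours(m.astype(np.uint8),0,1)[0],key=cv2.contourArea);print("tote rect",cv2.minAreaRect(ct),atz(w,cv2.boxPoints(cv2.minAreaRect(ct)),.058,s).round(4).tolist())
save(w,"w7",s=1.2)
E
python3 tot.py
```

```text
t 15.37 pos [0.3945 0.1938 0.253 ] yaw -68.68 toolz [ 0.0145 -0.0134 -0.9998] F [ 0.26 -0.03 -0.05] w 0.0852
[252, 118, 9, 37, 298] [255.8 135.4] at z.058 [0.4416 0.2069 0.058 ]
[[0.4583, 0.2181, 0.058], [0.4616, 0.2096, 0.058], [0.4233, 0.1944, 0.058], [0.4199, 0.2032, 0.058]]
edge 0.0092 -68.6
edge 0.0412 -158.4
tote [(0.86, [257.4, 59.2], 10685)]
bail_mid [(0.68, [256.1, 63.1], 10589)]
tote_grip [(0.66, [260.2, 63.5], 10667)]
tote rect ((257.819091796875, 79.42730712890625), (103.1427230834961, 149.38369750976562), 1.9091525077819824) [[0.4011, 0.2569, 0.058], [0.5501, 0.3021, 0.058], [0.5871, 0.2007, 0.058], [0.4415, 0.1416, 0.058]]
```

View pics/w7.png

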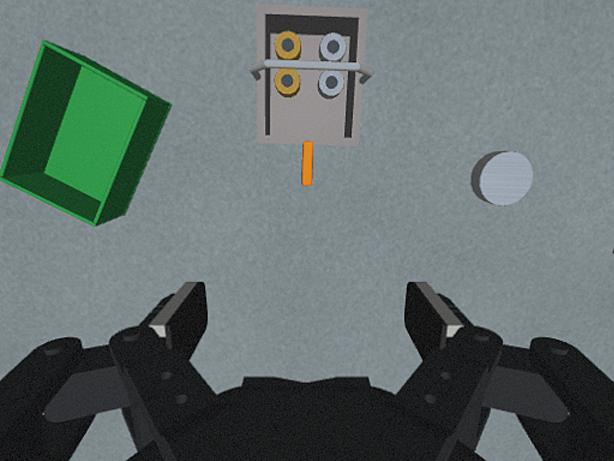

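Wrist view 7 (1.2x scale): the fin is at (307,163), in line with the tool. The tote is ahead at (315,75) and its bail runs from (262,65) to (362,66). I'll grasp about 7 mm back along the fin to leave the gripper body clear of the hook sleeve later.

>>> play_rows(
  series=[
    {"dx":9,"dy":2,"dz":-15,"turn":0.005,"fingers":-1},
    {"dx":10,"dy":3,"dz":-22,"turn":0,"fingers":-1},
    {"dx":10,"dy":2,"dz":-22,"turn":0,"fingers":-1},
    {"dx":8,"dy":2,"dz":-22,"turn":0,"fingers":-1},
    {"dx":0,"dy":0,"dz":-22,"turn":0,"fingers":-1},
    {"dx":0,"dy":0,"dz":-20,"turn":0,"fingers":-1},
    {"dx":0,"dy":0,"dz":-10,"turn":0,"fingers":-1},
    {"dx":0,"dy":0,"dz":0,"turn":0,"fingers":-1},
    {"dx":0,"dy":0,"dz":0,"turn":0,"fingers":-1},
  ],
)

```text
clock: 16.37
position: [0.4541, 0.197, 0.1208]
ee_rot: [-0.006, 0.822, -0.569, 0.019]
contact_force: [0.4, 0.2, -0.2]
width: 0.0853
```

```bash
python3 tot.py | head -6; python3 -c "
from h import *
s=st()"
```

```text
t 16.37 pos [0.4541 0.197  0.1208] yaw -69.36 toolz [ 0.0379 -0.011  -0.9992] F [ 0.39  0.2  -0.21] w 0.0853
[229, 199, 13, 52, 666] [234.9 224.4] at z.058 [0.4417 0.2065 0.058 ]
[[0.4588, 0.2173, 0.058], [0.4619, 0.209, 0.058], [0.4236, 0.195, 0.058], [0.4204, 0.2037, 0.058]]
edge 0.0088 -69.7
edge 0.0407 -160.0
tote [(0.89, [235.4, 112.8], 25829)]
t 16.62 pos [0.4539 0.1978 0.1221] yaw -69.31 toolz [ 0.0404 -0.01   -0.9991] F [ 0.05 -0.02 -0.13] w 0.0858
```

>>> play_rows(
  series=[
    {"dx":-8,"dy":2,"dz":0,"turn":0.01,"fingers":-1},
    {"dx":-8,"dy":2,"dz":0,"turn":0,"fingers":-1},
    {"dx":-6,"dy":1,"dz":-10,"turn":0,"fingers":-1},
    {"dx":0,"dy":0,"dz":-12,"turn":0,"fingers":-1},
    {"dx":0,"dy":0,"dz":-12,"turn":0,"fingers":-1},
    {"dx":0,"dy":0,"dz":-8,"turn":0,"fingers":-1},
    {"dx":0,"dy":0,"dz":0,"turn":0,"fingers":-1},
    {"dx":0,"dy":0,"dz":0,"turn":0,"fingers":-1},
  ],
)

```text
clock: 17.28
position: [0.4276, 0.2052, 0.0836]
ee_rot: [-0.011, 0.826, -0.563, 0.022]
contact_force: [0.5, -0.5, -0.9]
width: 0.085
```

```bash
python3 tot.py | head -5
```

```text
t 17.28 pos [0.4276 0.2052 0.0836] yaw -68.54 toolz [ 0.0483 -0.006  -0.9988] F [ 0.49 -0.46 -0.93] w 0.085
[251, 179, 18, 66, 1066] [259.2 211.2] at z.058 [0.4418 0.207  0.058 ]
[[0.4199, 0.2047, 0.058], [0.459, 0.2183, 0.058], [0.4622, 0.209, 0.058], [0.4232, 0.1949, 0.058]]
edge 0.0414 19.1
edge 0.0098 -71.1
```

>>> play_rows(
  series=[
    {"dx":2,"dy":-1,"dz":-10,"turn":-0.01,"fingers":-1},
    {"dx":2,"dy":-1,"dz":-10,"turn":0,"fingers":-1},
    {"dx":0,"dy":0,"dz":-10,"turn":0,"fingers":-1},
    {"dx":0,"dy":0,"dz":-8,"turn":0,"fingers":-1},
    {"dx":0,"dy":0,"dz":-5,"turn":0,"fingers":-1},
    {"dx":0,"dy":0,"dz":0,"turn":0,"fingers":-1},
    {"dx":0,"dy":0,"dz":0,"turn":0,"fingers":-1},
  ],
)

```text
clock: 18.12
position: [0.4363, 0.2038, 0.0421]
ee_rot: [-0.015, 0.823, -0.567, 0.025]
contact_force: [-0.2, -0.5, -0.1]
width: 0.0854
```

```bash
python3 tot.py | head -5
```

```text
t 18.12 pos [0.4363 0.2038 0.0421] yaw -69.22 toolz [ 0.0573 -0.0038 -0.9984] F [-0.17 -0.5  -0.05] w 0.0854
[243, 211, 22, 83, 1699] [253.4 251.8] at z.058 [0.4421 0.2069 0.058 ]
[[0.4203, 0.2045, 0.058], [0.4593, 0.2179, 0.058], [0.4623, 0.2091, 0.058], [0.4234, 0.195, 0.058]]
edge 0.0413 18.9
edge 0.0093 -71.1
```

>>> play_rows(
  series=[
    {"dx":-4,"dy":0,"dz":-3,"turn":0,"fingers":-1},
    {"dx":-1,"dy":0,"dz":-3,"turn":0,"fingers":-1},
    {"dx":0,"dy":0,"dz":0,"turn":0,"fingers":-0.3},
    {"dx":0,"dy":0,"dz":0,"turn":0,"fingers":0.2},
    {"dx":0,"dy":0,"dz":0,"turn":0,"fingers":0.6},
    {"dx":0,"dy":0,"dz":0,"turn":0,"fingers":1},
    {"dx":0,"dy":0,"dz":0,"turn":0,"fingers":1},
    {"dx":0,"dy":0,"dz":0,"turn":0,"fingers":1},
    {"dx":0,"dy":0,"dz":0,"turn":0,"fingers":1},
    {"dx":0,"dy":0,"dz":0,"turn":0,"fingers":1},
  ],
  squeeze=100,
)

```text
clock: 19.2
position: [0.4317, 0.2045, 0.0375]
ee_rot: [-0.016, 0.823, -0.567, 0.026]
contact_force: [-0.2, 0.2, -0.5]
width: 0.0082
```

```bash
python3 tot.py | head -5
```

```text
t 19.2 pos [0.4317 0.2045 0.0375] yaw -69.22 toolz [ 0.0609 -0.0022 -0.9981] F [-0.17  0.16 -0.53] w 0.0082
[244, 204, 23, 87, 1828] [254.6 245.9] at z.058 [0.4422 0.2088 0.058 ]
[[0.4586, 0.22, 0.058], [0.4619, 0.2111, 0.058], [0.4236, 0.1962, 0.058], [0.4202, 0.2057, 0.058]]
edge 0.0095 -69.5
edge 0.0411 -158.7
```

>>> play_rows(
  series=[
    {"dx":0,"dy":0,"dz":3,"turn":0,"fingers":1},
    {"dx":0,"dy":0,"dz":6,"turn":0,"fingers":1},
    {"dx":0,"dy":0,"dz":10,"turn":0,"fingers":1},
    {"dx":0,"dy":0,"dz":15,"turn":0,"fingers":1},
    {"dx":0,"dy":0,"dz":20,"turn":0,"fingers":1},
    {"dx":0,"dy":0,"dz":20,"turn":0,"fingers":1},
    {"dx":0,"dy":0,"dz":20,"turn":0,"fingers":1},
    {"dx":0,"dy":0,"dz":0,"turn":0,"fingers":1},
    {"dx":0,"dy":0,"dz":0,"turn":0,"fingers":1},
  ],
)

```text
clock: 20.2
position: [0.4259, 0.2016, 0.1331]
ee_rot: [-0.01, 0.823, -0.567, 0.022]
contact_force: [-0.2, 0.1, -2.7]
width: 0.0086
```

```bash
cat > bail.py <<'E'
from h import *
s=st();w=get_image("wrist")
from scipy.spatial.transform import Rotation as R
g=cv2.cvtColor(w["pixels"],cv2.COLOR_RGB2GRAY);q=s["ee_rot"];M=R.from_quat([q[1],q[2],q[3],q[0]]).as_matrix()
m=masks_of(w,"tote");print([(round(k["p"],2),np.round(k["xy"],1)) for k in m[:1]])
P=s["position"];yaw=np.arctan2(M[1,0],M[0,0])+np.pi/2;X=np.array([np.cos(yaw),np.sin(yaw),0]);Y=np.array([-X[1],X[0],0])
b=P+.088*X+np.array([0,0,.0725]);print("pred bail (no pitch)",b,"px",proj(w,[b-.034*Y,b,b+.034*Y],s).round(1).tolist())
u=proj(w,[b],s)[0]
print("profile around",int(u[1])-30,[g[int(u[1])-30:int(u[1])+30,int(u[0])+k].tolist() for k in(-12,)])
for p in(-.06,-.03,0,.03,.06):
    bb=P+X*(.088*np.cos(p)+.0725*np.sin(p))+np.array([0,0,.0725*np.cos(p)-.088*np.sin(p)]);print("pitch",p,bb.round(4),proj(w,[bb],s)[0].round(1))
E
python3 bail.py; python3 tot.py | head -3;python3 -c "
from h import *
print(get_state()['moment'])"
```

```text
t 20.2 pos [0.4259 0.2016 0.1331] yaw -69.14 toolz [ 0.0482 -0.0086 -0.9988] F [-0.15  0.06 -2.74] w 0.0086
[]
pred bail (no pitch) [0.50817651 0.23290394 0.20564138] px [[428.6, 1.9], [263.4, -1.1], [93.0, -2.3]]
profile around -31 [[]]
pitch -0.06 [0.504  0.2313 0.2108] [264.7  13.3]
pitch -0.03 [0.5061 0.2321 0.2082] [264.    5.5]
pitch 0 [0.5082 0.2329 0.2056] [263.4  -1.1]
pitch 0.03 [0.5102 0.2337 0.203 ] [262.7  -6.6]
pitch 0.06 [0.5121 0.2344 0.2002] [262.1 -11.2]
t 20.3 pos [0.4259 0.2016 0.1325] yaw -69.14 toolz [ 0.0475 -0.0087 -0.9988] F [-0.32  0.79 -2.21] w 0.0088
[244, 204, 23, 87, 1827] [254.6 246. ] at z.058 [0.3982 0.1889 0.058 ]
[[0.4283, 0.2093, 0.058], [0.4344, 0.1931, 0.058], [0.364, 0.1655, 0.058], [0.3576, 0.183, 0.058]]
[-3.84434282e-02  2.21941735e-01 -1.73311112e-04]
```

>>> play_rows(
  series=[
    {"dx":4,"dy":-8,"dz":1,"turn":-0.02,"fingers":1},
    {"dx":8,"dy":-15,"dz":1,"turn":-0.027,"fingers":1},
    {"dx":8,"dy":-15,"dz":1,"turn":-0.027,"fingers":1},
    {"dx":8,"dy":-15,"dz":1,"turn":-0.027,"fingers":1},
    {"dx":8,"dy":-15,"dz":0,"turn":-0.027,"fingers":1},
    {"dx":8,"dy":-15,"dz":0,"turn":-0.027,"fingers":1},
    {"dx":8,"dy":-15,"dz":0,"turn":-0.027,"fingers":1},
    {"dx":8,"dy":-15,"dz":0,"turn":-0.027,"fingers":1},
    {"dx":8,"dy":-15,"dz":0,"turn":-0.027,"fingers":1},
    {"dx":8,"dy":-15,"dz":0,"turn":-0.027,"fingers":1},
    {"dx":8,"dy":-15,"dz":0,"turn":-0.027,"fingers":1},
    {"dx":6,"dy":-15,"dz":0,"turn":-0.027,"fingers":1},
    {"dx":5,"dy":-12,"dz":0,"turn":-0.027,"fingers":1},
    {"dx":3,"dy":-8,"dz":0,"turn":-0.027,"fingers":1},
    {"dx":0,"dy":-5,"dz":0,"turn":0,"fingers":1},
    {"dx":0,"dy":0,"dz":0,"turn":0,"fingers":1},
    {"dx":0,"dy":0,"dz":0,"turn":0,"fingers":1},
  ],
)

```text
clock: 21.97
position: [0.5266, -0.0155, 0.1297]
ee_rot: [-0.001, -0.694, 0.72, -0.019]
contact_force: [0.2, 0.5, -3.1]
width: 0.0086
```

```bash
cat > rel.py <<'E'
from h import *
from scipy.spatial.transform import Rotation as R
def mat(q): return R.from_quat([q[1],q[2],q[3],q[0]]).as_matrix()
M0=None
# grasp state: build from printed values
z=np.array([.0609,-.0022,-.9981]);z/=np.linalg.norm(z);a=np.radians(-69.22);x=np.array([np.cos(a),np.sin(a),0]);x-=z*(x@z);x/=np.linalg.norm(x)
M0=np.c_[x,np.cross(z,x),z];P0=np.array([.4317,.2045,.0375]);a=np.radians(21.);X=np.array([np.cos(a),np.sin(a),0])
g=np.array([.439,.2075,.044]);B=M0.T@(g+.08*X+[0,0,.066]-P0);Z=M0.T@np.array([0,0,1.]);XT=M0.T@X
def bail(s):
    M=mat(s["ee_rot"]);return s["position"]+M@B,M@Z,M@XT
if __name__=="__main__":
    s=st();b,Zt,Xt=bail(s);print("bail",b.round(4),"tote z",Zt.round(3),"tote x",Xt.round(3))
E
python3 rel.py; python3 - <<'E'
from rel import *
s=get_state();w=get_image("wrist");a=get_image("scene");t=get_image("top")
for i,n in((w,"wrist"),(a,"scene"),(t,"top")):
    for l in("hook","bail_mid"): print(n,l,[(round(k["p"],2),np.round(k["xy"],1).tolist(),int(k["region"].sum())) for k in masks_of(i,l)[:2]])
C=np.array([.6976,-.008,.187]);b=bail(s)[0]
print("pred wrist seat,curl,grip,bail",proj(w,[C+[0,0,.119],C,C+[-.027,0,.082],b],s).round(1).tolist())
print("scene",proj(a,[C+[0,0,.119],C,C+[-.027,0,.082],b]).round(1).tolist())
print("top",proj(t,[C+[0,0,.119],C,C+[-.027,0,.082],b]).round(1).tolist())
for i,n in((w,"wrist"),(t,"top"),(a,"scene")):
    h=cv2.cvtColor(i["pixels"],cv2.COLOR_RGB2HSV).astype(int);o=((h[...,0]>=6)&(h[...,0]<=18)&(h[...,1]>150)).astype(np.uint8);N,L,q,c=cv2.connectedComponentsWithStats(o)
    print(n,[(q[k].tolist(),c[k].round(1).tolist()) for k in range(1,N) if q[k,4]>6 and 80<c[k][0]<360][:12])
E
```

```text
t 21.97 pos [ 0.5266 -0.0155  0.1297] yaw -92.17 toolz [ 0.026  -0.0285 -0.9993] F [ 0.17  0.54 -3.05] w 0.0086
bail [ 0.6165 -0.0181  0.1996] tote z [0.029 0.003 1.   ] tote x [ 0.999 -0.033 -0.029]
wrist hook []
wrist bail_mid [(0.66, [255.2, 89.0], 58646)]
scene hook []
scene bail_mid [(0.68, [265.4, 215.6], 888)]
top hook [(0.6, [256.4, 130.1], 66)]
top bail_mid [(0.73, [256.5, 131.8], 66), (0.59, [260.3, 156.1], 848)]
pred wrist seat,curl,grip,bail [[289.8, 570.4], [192.7, -438.6], [341.6, 952.1], [262.0, -3.7]]
scene [[290.6, 195.1], [287.4, 217.5], [283.1, 198.4], [267.6, 205.2]]
top [[256.6, 118.6], [256.2, 129.0], [256.7, 132.3], [260.6, 157.1]]
wrist [([244, 203, 23, 89, 1847], [254.7, 246.0])]
top [([185, 57, 9, 11, 66], [189.2, 62.0]), ([169, 64, 8, 11, 64], [172.5, 68.8]), ([185, 70, 9, 10, 66], [189.1, 74.6]), ([315, 75, 6, 3, 9], [317.8, 75.9]), ([169, 77, 8, 9, 59], [172.5, 81.3]), ([356, 81, 5, 6, 9], [358.1, 82.9]), ([255, 131, 4, 7, 21], [256.6, 134.1]), ([118, 176, 12, 18, 82], [125.2, 185.8])]
scene [([311, 163, 6, 9, 24], [312.8, 167.1]), ([279, 192, 6, 9, 32], [281.4, 196.2]), ([353, 196, 8, 15, 52], [356.0, 202.2]), ([249, 200, 6, 7, 19], [251.1, 203.0]), ([296, 269, 4, 4, 9], [297.6, 270.8])]
```

>>> play_rows(
  series=[
    {"dx":0,"dy":3,"dz":6,"turn":0.01,"fingers":1},
    {"dx":0,"dy":4,"dz":7,"turn":0.008,"fingers":1},
    {"dx":5,"dy":3,"dz":7,"turn":0,"fingers":1},
    {"dx":8,"dy":0,"dz":3,"turn":0,"fingers":1},
    {"dx":0,"dy":0,"dz":0,"turn":0,"fingers":1},
    {"dx":0,"dy":0,"dz":0,"turn":0,"fingers":1},
  ],
)

```text
clock: 22.92
position: [0.542, -0.0032, 0.1567]
ee_rot: [0.001, -0.702, 0.712, -0.021]
contact_force: [0.9, 0.0, -2.3]
width: 0.0087
```

```bash
python3 rel.py
```

```text
t 22.92 pos [ 0.542  -0.0032  0.1567] yaw -90.89 toolz [ 0.0303 -0.0283 -0.9991] F [ 0.91  0.02 -2.32] w 0.0087
bail [ 0.6317 -0.0037  0.2269] tote z [0.026 0.004 1.   ] tote x [ 1.    -0.011 -0.025]
```

>>> play_rows(
  series=[
    {"dx":4,"dy":-2,"dz":-2,"turn":0,"fingers":1},
    {"dx":8,"dy":-2,"dz":-2,"turn":0,"fingers":1},
    {"dx":8,"dy":0,"dz":0,"turn":0,"fingers":1},
    {"dx":6,"dy":0,"dz":0,"turn":0,"fingers":1},
    {"dx":0,"dy":0,"dz":0,"turn":0,"fingers":1},
    {"dx":0,"dy":0,"dz":0,"turn":0,"fingers":1},
  ],
)

```text
clock: 23.42
position: [0.5713, -0.0083, 0.1511]
ee_rot: [0.0, -0.701, 0.712, -0.02]
contact_force: [-0.5, -0.7, -2.6]
width: 0.0087
```

```bash
python3 rel.py; python3 - <<'E'
from rel import *
s=get_state();a=get_image("scene");t=get_image("top");b,Zt,Xt=bail(s);Y=np.cross(Zt,Xt)
C=np.array([.6976,-.008,.187])
gt=cv2.cvtColor(t["pixels"],cv2.COLOR_RGB2GRAY)
for k in(-.025,-.015,.015,.025):
    u=proj(t,[b+k*Y])[0];r=int(round(u[1]));print("top bail pred",u.round(1),r-8,gt[r-8:r+9,int(round(u[0]))].tolist())
pts=[C,C+[-.019,0,.02],C+[-.027,0,.062],C+[.013,0,.052],b,b-.03*Y,b+.03*Y]
print("scene",proj(a,pts).round(1).tolist())
cr=(225,165,325,240);sc=7
im=cv2.resize(a["pixels"][cr[1]:cr[3],cr[0]:cr[2]],None,fx=sc,fy=sc,interpolation=cv2.INTER_CUBIC)
cv2.imwrite("pics/s8.png",im[:,:,::-1])
E
```

```text
t 23.42 pos [ 0.5713 -0.0083  0.1511] yaw -90.92 toolz [ 0.0291 -0.0285 -0.9992] F [-0.5  -0.69 -2.62] w 0.0087
bail [ 0.6611 -0.0088  0.2212] tote z [0.027 0.004 1.   ] tote x [ 1.    -0.012 -0.027]
top bail pred [266.2 139.5] 131 [67, 142, 124, 72, 56, 82, 136, 139, 118, 126, 128, 102, 129, 91, 102, 108, 120]
top bail pred [262.5 139.5] 131 [64, 135, 144, 134, 131, 148, 139, 108, 60, 111, 132, 100, 113, 92, 103, 118, 121]
top bail pred [251.3 139.6] 132 [132, 114, 95, 72, 91, 109, 108, 86, 104, 135, 91, 91, 105, 115, 122, 128, 132]
top bail pred [247.6 139.6] 132 [122, 108, 65, 63, 71, 106, 115, 96, 101, 130, 80, 93, 106, 121, 125, 130, 136]
scene [[287.4, 217.5], [283.5, 211.2], [282.6, 202.2], [291.9, 210.1], [279.7, 206.2], [274.3, 211.2], [284.9, 201.2]]
```

View pics/s8.png

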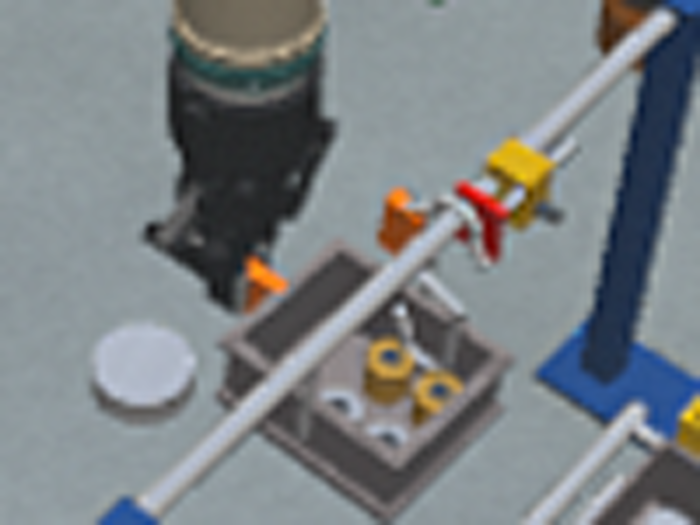

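Scene crop (7x, origin (225,165)): the hook is still at the bumper. Its slanted wire runs (420,275)–(465,310) and the lower-curl lip is at (405,320), both matching the predictions. The bail is hidden behind the rail, as predicted. The top camera puts the bail about 3 mm short in x, within the ±7 mm play.

>>> play_rows(
  series=[
    {"dx":4,"dy":0,"dz":0,"turn":0,"fingers":1},
    {"dx":6,"dy":0,"dz":0,"turn":0,"fingers":1},
    {"dx":6,"dy":0,"dz":0,"turn":0,"fingers":1},
    {"dx":3,"dy":0,"dz":0,"turn":0,"fingers":1},
    {"dx":0,"dy":0,"dz":0,"turn":0,"fingers":1},
  ],
)

```text
clock: 23.93
position: [0.5912, -0.008, 0.1514]
ee_rot: [0.0, -0.701, 0.712, -0.02]
contact_force: [0.0, 0.9, -1.4]
width: 0.0085
```

```bash
python3 rel.py
```

```text
t 23.93 pos [ 0.5912 -0.008   0.1514] yaw -90.92 toolz [ 0.0291 -0.0284 -0.9992] F [ 0.04  0.91 -1.4 ] w 0.0085
bail [ 0.681  -0.0086  0.2215] tote z [0.027 0.004 1.   ] tote x [ 1.    -0.012 -0.027]
```

>>> play_rows(
  series=[
    {"dx":4,"dy":0,"dz":0,"turn":0,"fingers":1},
    {"dx":6,"dy":0,"dz":0,"turn":0,"fingers":1},
    {"dx":4,"dy":0,"dz":0,"turn":0,"fingers":1},
    {"dx":0,"dy":0,"dz":0,"turn":0,"fingers":1},
  ],
)

```text
clock: 24.27
position: [0.6069, -0.008, 0.1514]
ee_rot: [0.0, -0.701, 0.712, -0.02]
contact_force: [0.4, 0.1, -1.7]
width: 0.0085
```

```bash
python3 rel.py
```

```text
t 24.27 pos [ 0.6069 -0.008   0.1514] yaw -90.91 toolz [ 0.0293 -0.0284 -0.9992] F [ 0.39  0.14 -1.65] w 0.0085
bail [ 0.6967 -0.0085  0.2215] tote z [0.027 0.004 1.   ] tote x [ 1.    -0.011 -0.026]
```

>>> play_rows(
  series=[
    {"dx":2,"dy":0,"dz":0,"turn":0,"fingers":1},
    {"dx":0,"dy":0,"dz":-4,"turn":0,"fingers":1},
    {"dx":0,"dy":0,"dz":-5,"turn":0,"fingers":1},
    {"dx":0,"dy":0,"dz":-5,"turn":0,"fingers":1},
    {"dx":0,"dy":0,"dz":0,"turn":0,"fingers":1},
    {"dx":0,"dy":0,"dz":0,"turn":0,"fingers":1},
  ],
)

```text
clock: 24.77
position: [0.6084, -0.0079, 0.1353]
ee_rot: [-0.0, -0.701, 0.712, -0.02]
contact_force: [-0.2, 0.7, -2.3]
width: 0.0083
```

```bash
cat > chk.py <<'E'
from rel import *
s=st();b,Zt,Xt=bail(s);print("bail",b.round(4),"toteX",Xt.round(3));Y=np.cross(Zt,Xt)
t=get_image("top");a=get_image("scene");gt=cv2.cvtColor(t["pixels"],cv2.COLOR_RGB2GRAY)
for k in(-.025,-.015,.015,.025):
    u=proj(t,[b+k*Y])[0];r=int(round(u[1]));print("top bail pred",u.round(1),r-6,gt[r-6:r+7,int(round(u[0]))].tolist())
for i,n,r in((t,"top",(245,120,270,145)),(a,"scene",(265,180,300,210))):
    h=cv2.cvtColor(i["pixels"],cv2.COLOR_RGB2HSV).astype(int);o=((h[...,0]>=6)&(h[...,0]<=18)&(h[...,1]>150));z=np.zeros_like(o);z[r[1]:r[3],r[0]:r[2]]=o[r[1]:r[3],r[0]:r[2]];ys,xs=np.nonzero(z);print(n,"sleeve",xs.mean().round(1),ys.mean().round(1),len(xs))
E
python3 chk.py
```

```text
t 24.77 pos [ 0.6084 -0.0079  0.1353] yaw -90.91 toolz [ 0.0273 -0.0282 -0.9992] F [-0.22  0.74 -2.27] w 0.0083
bail [ 0.6983 -0.0084  0.2052] toteX [ 1.    -0.011 -0.028]
top bail pred [265.6 127.2] 121 [114, 93, 115, 104, 130, 135, 102, 107, 117, 128, 129, 131, 142]
top bail pred [261.9 127.2] 121 [109, 75, 101, 105, 115, 124, 94, 113, 118, 127, 131, 137, 140]
top bail pred [250.9 127.3] 121 [127, 73, 95, 86, 101, 99, 105, 122, 126, 126, 133, 137, 138]
top bail pred [247.3 127.3] 121 [112, 76, 77, 79, 87, 95, 114, 122, 124, 130, 137, 139, 142]
top sleeve 253.0 123.0 1
scene sleeve 281.9 196.0 32
```

>>> play_rows(
  series=[
    {"dx":0,"dy":0,"dz":-4,"turn":0,"fingers":1},
    {"dx":0,"dy":0,"dz":-4,"turn":0,"fingers":1},
    {"dx":0,"dy":0,"dz":-2,"turn":0,"fingers":1},
    {"dx":0,"dy":0,"dz":0,"turn":0,"fingers":1},
  ],
)

```text
clock: 25.2
position: [0.6086, -0.0079, 0.1251]
ee_rot: [0.0, -0.701, 0.712, -0.02]
contact_force: [0.4, 1.1, -1.3]
width: 0.0086
```

```bash
python3 chk.py | grep -v "top bail"
```

```text
t 25.2 pos [ 0.6086 -0.0079  0.1251] yaw -90.91 toolz [ 0.0286 -0.0284 -0.9992] F [ 0.44  1.08 -1.33] w 0.0086
bail [ 0.6985 -0.0084  0.1952] toteX [ 1.    -0.011 -0.027]
top sleeve nan nan 0
scene sleeve 281.8 195.8 33chk.py:7: RuntimeWarning: Mean of empty slice.
  h=cv2.cvtColor(i["pixels"],cv2.COLOR_RGB2HSV).astype(int);o=((h[...,0]>=6)&(h[...,0]<=18)&(h[...,1]>150));z=np.zeros_like(o);z[r[1]:r[3],r[0]:r[2]]=o[r[1]:r[3],r[0]:r[2]];ys,xs=np.nonzero(z);print(n,"sleeve",xs.mean().round(1),ys.mean().round(1),len(xs))
  ret = ret.dtype.type(ret / rcount)
```

>>> play_rows(
  series=[
    {"dx":0,"dy":0,"dz":-2,"turn":0,"fingers":1},
    {"dx":0,"dy":0,"dz":-1.5,"turn":0,"fingers":1},
  ],
)

```text
clock: 25.47
position: [0.6093, -0.008, 0.1223]
ee_rot: [0.001, -0.701, 0.712, -0.021]
contact_force: [-0.2, 0.2, -2.9]
width: 0.0087
```

>>> play_rows(
  series=[
    {"dx":0,"dy":0,"dz":-1,"turn":0,"fingers":1},
  ],
)

```text
clock: 25.55
position: [0.6094, -0.008, 0.1212]
ee_rot: [0.001, -0.701, 0.712, -0.021]
contact_force: [-0.3, 0.5, -2.4]
width: 0.0086
```

>>> play_rows(
  series=[
    {"dx":0,"dy":0,"dz":-1,"turn":0,"fingers":1},
  ],
)

```text
clock: 25.63
position: [0.6096, -0.008, 0.1202]
ee_rot: [0.001, -0.701, 0.712, -0.021]
contact_force: [-0.7, 0.2, 0.3]
width: 0.0086
```

>>> play_rows(
  series=[
    {"dx":0,"dy":0,"dz":-1,"turn":0,"fingers":1},
  ],
)

```text
clock: 25.72
position: [0.6102, -0.0081, 0.1197]
ee_rot: [0.002, -0.701, 0.712, -0.022]
contact_force: [-0.6, 1.0, 1.4]
width: 0.0085
```

>>> play_rows(
  series=[
    {"dx":0,"dy":0,"dz":-1,"turn":0,"fingers":1},
  ],
)

```text
clock: 25.8
position: [0.6111, -0.0082, 0.1194]
ee_rot: [0.002, -0.701, 0.712, -0.023]
contact_force: [-0.7, -0.0, 2.6]
width: 0.0086
```

```bash
python3 chk.py 2>/dev/null| grep -v "top bail"
```

```text
t 25.8 pos [ 0.6111 -0.0082  0.1194] yaw -90.92 toolz [ 0.0352 -0.0291 -0.999 ] F [-0.74 -0.02  2.58] w 0.0086
bail [ 0.7005 -0.0087  0.19  ] toteX [ 1.    -0.011 -0.021]
top sleeve 253.0 124.5 2
scene sleeve 282.0 196.3 30
```

>>> play_rows(
  series=[
    {"dx":0,"dy":0,"dz":0.3,"turn":0,"fingers":1},
    {"dx":0,"dy":0,"dz":0,"turn":0,"fingers":0.75},
    {"dx":0,"dy":0,"dz":0,"turn":0,"fingers":0.7},
    {"dx":0,"dy":0,"dz":0,"turn":0,"fingers":0.65},
    {"dx":0,"dy":0,"dz":0,"turn":0,"fingers":0.6},
    {"dx":0,"dy":0,"dz":0,"turn":0,"fingers":0.5},
    {"dx":0,"dy":0,"dz":0,"turn":0,"fingers":0.4},
    {"dx":0,"dy":0,"dz":0,"turn":0,"fingers":0.3},
  ],
  squeeze=20,
)

```text
clock: 26.57
position: [0.6107, -0.0081, 0.1197]
ee_rot: [0.002, -0.701, 0.712, -0.022]
contact_force: [0.8, 0.5, 0.0]
width: 0.0301
```

```bash
python3 chk.py 2>/dev/null| grep -v "top bail"; python3 tot.py | sed -n 2,5p
```

```text
t 26.57 pos [ 0.6107 -0.0081  0.1197] yaw -90.91 toolz [ 0.0343 -0.029  -0.999 ] F [0.83 0.5  0.02] w 0.0301
bail [ 0.7002 -0.0086  0.1903] toteX [ 1.    -0.011 -0.021]
top sleeve nan nan 0
scene sleeve 281.7 196.2 35
[257, 206, 25, 85, 1780] [269.5 247.8] at z.058 [ 0.5835 -0.0206  0.058 ]
[[0.6167, -0.0109, 0.058], [0.6173, -0.0271, 0.058], [0.5469, -0.0314, 0.058], [0.5464, -0.0139, 0.058]]
edge 0.0162 -87.8
edge 0.0705 -176.5
```

>>> play_rows(
  series=[
    {"dx":0,"dy":0,"dz":0,"turn":0,"fingers":0},
    {"dx":0,"dy":0,"dz":0,"turn":0,"fingers":-0.3},
    {"dx":0,"dy":0,"dz":0,"turn":0,"fingers":-0.3},
  ],
)

```text
clock: 27.17
position: [0.6108, -0.0082, 0.1198]
ee_rot: [0.002, -0.701, 0.712, -0.022]
contact_force: [-0.4, 0.5, -0.2]
width: 0.0556
```

```bash
for i in 1 2 3; do python3 tot.py | sed -n '1,2p;4,5p'; done
```

```text
t 27.17 pos [ 0.6108 -0.0082  0.1198] yaw -90.92 toolz [ 0.0345 -0.029  -0.999 ] F [-0.36  0.53 -0.24] w 0.0556
[239, 210, 23, 86, 1783] [250.  252.3] at z.058 [ 0.5802 -0.0055  0.058 ]
edge 0.0158 -90.3
edge 0.0712 -179.7
t 27.42 pos [ 0.6108 -0.0082  0.1198] yaw -90.92 toolz [ 0.0346 -0.029  -0.999 ] F [ 0.26 -0.12 -1.3 ] w 0.0557
[249, 209, 24, 85, 1782] [261.  250.6] at z.058 [ 0.5814 -0.014   0.058 ]
edge 0.0161 -88.5
edge 0.0709 -177.5
t 27.67 pos [ 0.6108 -0.0082  0.1198] yaw -90.92 toolz [ 0.0345 -0.029  -0.999 ] F [-0.46  1.47  0.43] w 0.0557
[254, 207, 25, 86, 1783] [266.3 249.4] at z.058 [ 0.5823 -0.0181  0.058 ]
edge 0.0161 -87.9
edge 0.0709 -176.7
```

>>> play_rows(
  series=[
    {"dx":0,"dy":0,"dz":0,"turn":0,"fingers":-1},
    {"dx":0,"dy":0,"dz":0,"turn":0,"fingers":-1},
    {"dx":-1,"dy":0,"dz":6,"turn":0,"fingers":-1},
    {"dx":-2,"dy":0,"dz":10,"turn":0,"fingers":-1},
    {"dx":-4,"dy":0,"dz":12,"turn":0,"fingers":-1},
    {"dx":-10,"dy":0,"dz":12,"turn":0,"fingers":-1},
    {"dx":-20,"dy":0,"dz":10,"turn":0,"fingers":-1},
    {"dx":-25,"dy":0,"dz":5,"turn":0,"fingers":-1},
    {"dx":-25,"dy":0,"dz":5,"turn":0,"fingers":-1},
    {"dx":-25,"dy":0,"dz":5,"turn":0,"fingers":-1},
    {"dx":-20,"dy":0,"dz":0,"turn":0,"fingers":-1},
    {"dx":0,"dy":0,"dz":0,"turn":0,"fingers":-1},
  ],
)

```text
clock: 28.92
position: [0.4707, -0.0081, 0.1973]
ee_rot: [0.004, -0.702, 0.712, -0.026]
contact_force: [0.3, 0.6, -0.9]
width: 0.0857
```

```bash
cat > fin.py <<'E'
from rel import *
for n in range(3):
    s=st(n==0);w=get_image("wrist");t=get_image("top");a=get_image("scene")
    for i,nm,r in((t,"top",(230,110,290,190)),(a,"scene",(230,180,310,240)),(w,"wrist",(150,0,360,200))):
        h=cv2.cvtColor(i["pixels"],cv2.COLOR_RGB2HSV).astype(int);o=((h[...,0]>=6)&(h[...,0]<=18)&(h[...,1]>150)).astype(np.uint8);z=np.zeros_like(o);z[r[1]:r[3],r[0]:r[2]]=o[r[1]:r[3],r[0]:r[2]];N,L,q,c=cv2.connectedComponentsWithStats(z)
        print(nm,[(q[k].tolist(),c[k].round(1).tolist()) for k in range(1,N) if q[k,4]>5])
C=np.array([.6976,-.008,.187]);G=C+[-.08,0,-.066]
pts=[C+[-.027,0,.082+.015],G+[.0035,0,.014]]
print("pred sleeve,fin: top",proj(t,pts).round(1).tolist(),"scene",proj(a,pts).round(1).tolist(),"wrist",proj(w,pts,s).round(1).tolist())
print([(l,[(round(k["p"],2),np.round(k["xy"],1).tolist()) for k in masks_of(a,l)[:1]]) for l in("tote","hook")])
save(w,"w9",s=1.2);save(a,"s9",(225,165,325,240),7)
E
python3 fin.py
```

```text
t 28.92 pos [ 0.4707 -0.0081  0.1973] yaw -90.89 toolz [ 0.0427 -0.0307 -0.9986] F [ 0.35  0.58 -0.94] w 0.0857
top [([255, 130, 4, 8, 24], [256.6, 134.2]), ([254, 154, 4, 15, 46], [256.0, 160.9])]
scene [([280, 192, 6, 9, 30], [281.7, 196.1]), ([264, 211, 5, 6, 18], [265.3, 213.0]), ([287, 229, 4, 3, 8], [288.8, 229.9])]
wrist [([238, 0, 16, 41, 591], [246.0, 19.2])]
top [([255, 131, 4, 7, 23], [256.4, 134.1]), ([255, 154, 4, 15, 51], [256.6, 160.7])]
scene [([279, 192, 7, 9, 32], [281.6, 196.1]), ([263, 211, 6, 6, 21], [265.0, 213.4]), ([285, 228, 5, 4, 10], [287.2, 229.4])]
wrist [([239, 0, 16, 50, 739], [246.7, 23.6])]
top [([255, 131, 4, 7, 21], [256.6, 134.4]), ([256, 154, 4, 15, 44], [257.2, 160.8])]
scene [([279, 192, 7, 9, 33], [281.4, 196.3]), ([263, 211, 5, 7, 21], [264.5, 213.7]), ([268, 216, 5, 4, 7], [270.4, 217.1])]
wrist [([242, 0, 17, 50, 738], [250.4, 23.7])]
pred sleeve,fin: top [[256.7, 131.1], [256.6, 159.0]] scene [[283.4, 195.5], [269.5, 215.4]] wrist [[252.7, -236.9], [247.8, -3.1]]
[('tote', [(0.56, [286.5, 229.1])]), ('hook', [(0.41, [285.5, 197.5])])]
```

>>> play_rows(
  series=[
    {"dx":-15,"dy":0,"dz":5,"turn":0,"fingers":-1},
    {"dx":-15,"dy":0,"dz":5,"turn":0,"fingers":-1},
    {"dx":-15,"dy":0,"dz":5,"turn":0,"fingers":-1},
    {"dx":0,"dy":0,"dz":0,"turn":0,"fingers":-1},
    {"dx":0,"dy":0,"dz":0,"turn":0,"fingers":-1},
    {"dx":0,"dy":0,"dz":0,"turn":0,"fingers":-1},
    {"dx":0,"dy":0,"dz":0,"turn":0,"fingers":-1},
    {"dx":0,"dy":0,"dz":0,"turn":0,"fingers":-1},
    {"dx":0,"dy":0,"dz":0,"turn":0,"fingers":-1},
    {"dx":0,"dy":0,"dz":0,"turn":0,"fingers":-1},
    {"dx":0,"dy":0,"dz":0,"turn":0,"fingers":-1},
    {"dx":0,"dy":0,"dz":0,"turn":0,"fingers":-1},
    {"dx":0,"dy":0,"dz":0,"turn":0,"fingers":-1},
    {"dx":0,"dy":0,"dz":0,"turn":0,"fingers":-1},
    {"dx":0,"dy":0,"dz":0,"turn":0,"fingers":-1},
    {"dx":0,"dy":0,"dz":0,"turn":0,"fingers":-1},
    {"dx":0,"dy":0,"dz":0,"turn":0,"fingers":-1},
    {"dx":0,"dy":0,"dz":0,"turn":0,"fingers":-1},
    {"dx":0,"dy":0,"dz":0,"turn":0,"fingers":-1},
    {"dx":0,"dy":0,"dz":0,"turn":0,"fingers":-1},
  ],
)

```text
clock: 31.13
position: [0.4323, -0.0088, 0.209]
ee_rot: [0.005, -0.702, 0.712, -0.026]
contact_force: [-0.8, -0.4, -0.3]
width: 0.0851
```

```bash
cat > fin2.py <<'E'
from rel import *
def orb(i,r):
    h=cv2.cvtColor(i["pixels"],cv2.COLOR_RGB2HSV).astype(int);o=((h[...,0]>=6)&(h[...,0]<=18)&(h[...,1]>150));z=np.zeros_like(o);z[r[1]:r[3],r[0]:r[2]]=o[r[1]:r[3],r[0]:r[2]];ys,xs=np.nonzero(z);return np.array([xs.mean(),ys.mean()])
for n in range(8):
    s=get_state();t=get_image("top");a=get_image("scene")
    S=tri(t,orb(t,(245,122,268,146)),a,orb(a,(272,185,295,206)));F=tri(t,orb(t,(245,147,268,180)),a,orb(a,(255,206,272,224)))
    print(round(s["clock"],2),"sleeve",S[0].round(4),"fin",F[0].round(4),np.round(F[1][0],4))
h=cv2.cvtColor(t["pixels"],cv2.COLOR_RGB2HSV).astype(int);R=((h[...,0]<=4)|(h[...,0]>=174))&(h[...,1]>120);ys,xs=np.nonzero(R[105:130,235:262]);print("red top",xs.min()+235,xs.max()+235)
E
python3 fin2.py
```

```text
31.13 sleeve [ 0.6635 -0.0079  0.2748] fin [ 0.6119 -0.0122  0.1383] 0.005
31.23 sleeve [ 0.6629 -0.0062  0.2729] fin [ 0.6119 -0.0122  0.1383] 0.005
31.33 sleeve [ 0.6633 -0.0066  0.2735] fin [ 0.6118 -0.0116  0.1389] 0.0043
31.43 sleeve [ 0.6646 -0.0078  0.2758] fin [ 0.6123 -0.0115  0.1392] 0.0044
31.53 sleeve [ 0.6644 -0.0079  0.2763] fin [ 0.6127 -0.0112  0.1395] 0.0044
31.63 sleeve [ 0.6644 -0.0079  0.2763] fin [ 0.6124 -0.0114  0.1392] 0.0045
31.73 sleeve [ 0.6644 -0.008   0.2762] fin [ 0.6125 -0.0114  0.1393] 0.0046
31.83 sleeve [ 0.6643 -0.0069  0.275 ] fin [ 0.612  -0.0119  0.1393] 0.0052
red top 254 255
```

```bash
python3 -c "
from h import *
st(); print(sign_off())"
```

```text
t 31.93 pos [ 0.4324 -0.0088  0.209 ] yaw -90.88 toolz [ 0.0426 -0.0299 -0.9986] F [0.54 0.35 0.59] w 0.0854
the job is handed in; nothing more can be done
None
```

The hook is on the rail at the red bumper, the tote hangs from its lower curl, and I handed the job in at about 32 s; no verdict came back.

- **Hook:** I lifted it out of the caddy and seated its crown on the rail, with about 10 N reading at the wrist. I then slid it until it stopped at the bumper and held it there at about 5 N for roughly 0.5 s before letting go.
- **Tote:** I gripped it about 7 mm back along its fin so the gripper would clear the hook's sleeve. I brought the bail in level and lowered it until the wrist force went from about −2.7 N to +2.6 N. Then I opened the fingers slowly and backed about 18 cm away.

**Last checks:**
- The hook's sleeve had not moved, at y ≈ −8 mm with the bumper face at about −5 mm.
- The fin was about 0.14 m up, so the tote was off the bench. It held still to about 1 mm over 0.7 s, after a small yaw swing of about 4 mm when first released. The wrist read no force.

**Checks that disagreed or were not made:**
- The last camera fix placed both the fin and the sleeve 6–9 mm nearer the robot than my model. Both were off the same way, so I took it as camera bias.
- On the way in, the top view put the bail about 3 mm short of the predicted spot.
- The picture limit stopped me from viewing a final image, so the end state rests on these numbers only.
- I did not re-measure the other items on the bench. No unexpected contact showed in the force readings.

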